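Nip up the mould-plate nut with an adjustable wrench

ROBOT

A 6-joint arm with a two-finger parallel gripper is mounted at the origin on the work surface. World frame = base frame: x ahead of the robot, y to its left, z up, the work surface at z = 0. Lengths are in m, angles in rad, forces in N, time in s.
With the tool pointing down it reaches from about 0.275 to 0.85 m from the base axis. Payload 19 kg.
Tool frame: the origin (TCP) lies at the very end of the fingers, on their centre line; the grasp point (between the pads) lies robot.grasp_offset behind it (robot.grasp_offset is the distance from the TCP to the grasp point, in m); z points along the fingers, y is the direction in which the jaws open and shut (so a half turn about z gives the same grasp; the last joint's range is limited). The gripper opens to 85 mm and grips with 20 to 120 N. Pads are 22 mm wide; open, the fingers measure 114 mm over their backs; the gripper's body (76 mm by 85 mm) begins 54 mm behind the grasp point. The pads swing forward as they close: fully open they stand 13 mm farther back than shut.
Start: joints at [-1.417, 0.15, 1.437, -0, 1.554, -0.134], TCP at [0.163, -0.551, 0.21] pointing down, gripper open.
Joint ranges: [-2.8, 2.8], [-0.68, 2.1], [0.12, 2.68], [-1.39, 4.53], [0.16, 2.79], [-2.81, 2.81]. Speed limits (rad/s): [1.89, 1.89, 2.22, 3.01, 3.01, 3.01].

INTERFACE

Orientations are given as a unit quaternion [x, y, z, w].
In Python, from plant import monitor, capture, robot, silhouettes, mark_of gives the robot as it stands.
- The arm moves only by the tool servo_tool, never from a script. Its argument "plan" is a list that holds one entry, the list of rows, each a list of 7 numbers: the shift along the tool's x, y, z in m, then the turn, a rotation vector about the tool's x, y, z in rad, then the closure in counts, from 0 (fully open) to 255 (shut). A call has 1 to 10 rows; each row shifts and turns the pose as measured when the row begins, along the tool's axes as they then stand; what a row does not reach is not made up. A row lasts 1/10 s, in which the tool goes at most 50 mm and 8.59 degrees, less where a joint would pass 70% of its speed; a pose out of reach is approached as far as the arm can. A call with a gripper value outside its range is refused whole. The fingers move at their own pace and stop on an object; the grip force is fixed at half the most. Time passes only in rows, so rows that do not move let the fingers close. It gives the time, the measured TCP pose, the force and the opening at its end, in the units of the state.
- monitor.read_state(): the state, without advancing time (a new reading comes with each control period).
- capture(name): name is "side" or "top"; returns a dict with "pixels" (420x560x3 uint8, red, green, blue), "fx", "fy", "cx", "cy" (pixels), "eye" and "attitude" of the camera in the world. Camera axes: x right, y up, looking along -z (the intrinsics and any distortion apply to the point x, -y, -z); pixel columns grow to the right and rows downward; lengths in m; the calibration is good to about 2 mm. A picture is of the moment at which its call begins. There is no depth.
- robot.job_done(): hands the job in, once; it reports no verdict.
Trained networks look in the newest picture that a camera, given by its name, has taken for a name from the list of things; names that differ only in an ending like _2 or _b are one class to them, and where a whole thing is asked for, a point or a joint stands for the part that bears it (a point fixed in the world has none). Each returns a list of dicts, best first, with "confidence" (0 to 1); they miss things now and then, are a little off and sometimes report something else, mostly with a low value. They report only what shows in the picture. A call takes as long as a camera call.
- silhouettes(camera, name): "mask" (420x560 bool, what is visible of it) and "box" ([left, top, right, bottom] in pixels, round what is visible of it).
- mark_of(camera, name): "position" ([row, column] in pixels: a listed point, or the origin of a listed thing).
The state is a dict: "time_s": time; "joint_positions": joint angles; "joint_vel": joint speeds; "tau": joint torques, N m; "tool_pos": TCP position; "tool_rot": TCP orientation; "wrist_force": force on the tool from outside, world axes, zero at the start; "ft_torque": the same for the moment, N m; "width": opening from 0.0 (shut) to 1.0 (fully open).
Only numpy, scipy, OpenCV 4.12 (cv2) and the standard library are available. Lean on these libraries where they do the work, as an engineer would, in place of code of your own. Each camera call takes 0.05 s, during which the arm holds its last target.

TASK

Tighten the loose hex nut in the middle of the cup sealer's white mould plate with the adjustable wrench from the bench: slip the open jaws over the nut, roll the worm with thumb-like pressure until the jaw is snug on the flats, and only then swing the handle clockwise until the nut comes up firm, without straining it. Leave the wrench lying flat and snug on the nut, and do not disturb the sealed cups in the plate or the spare nut on the bench.

Things in the scene. Friction and masses are not known exactly. Their poses are not given: they have to be found in the camera images.
- wrench: Steel adjustable wrench, 210 mm long, 0.45 kg, lying flat. Origin: on the underside, where the axis of a snugly held nut lies; x from handle to jaw tips, y to the movable jaw, z up. Fixed jaw face at y -15 mm, bottom of the mouth x -19, jaw tips x +14, head 14 thick. Handle x -82 to -195, 26 wide, 12 thick. Balances at x -70
- wrench_jaw: Its movable jaw, which slides along the wrench's y when the worm turns (self-locking up to about 100 N). Origin: underside of its gripping face, axes as the wrench's. The mouth's width is 15 mm plus this origin's y in the wrench's frame: 33.4 to 34.9 mm at the start, 30 when snug on the nut
- wrench_worm: Its worm: knurled roller, 18 mm across and long, axis along y, centre (origin) at x -42, y 0, z 9.5 mm of the wrench, top 4.5 mm proud of the head. Rolling the top towards the jaw tips closes 0.6 mm per rad, and pushes the wrench home. Press 10 to 18 N; it rolls at 4 to 7 N of drag; once snug the drag climbs to 8 to 13 N, then the finger slips
- clamp_nut (a joint): Turn of the nut on its stud against the plate, rad, growing clockwise seen from above (tightening). Starts at 0 to 0.45 and stops dead at 1.0, firm. With the snug wrench on it takes 5 to 9 N to swing at 140 mm from the nut's axis; at the stop the force climbs at once by some 3 N or more
- mould_plate (a joint): Twist of the whole mould plate on its spring posts about the nut's axis, rad, clockwise; 0 at rest, 12 N m per rad, it springs back. It gives 0.05 to 0.1 while the nut turns; pushing on at the firm nut drags it further, and past about 0.17 it is strained (about 15 N at 140 mm)
- nut_top (a point): Middle of the top of the steel nut: hexagon 30 mm over flats, 34.6 over corners, 18 mm high, standing on the plate's top; its 20 mm stud ends 22 mm above the plate. x points to a corner, y is square to a pair of flats; it turns with the nut. Right-hand thread
- nut_corner (a point): A corner of the nut's top face, 17.3 mm from nut_top along its x
- cup0: Sealed cup with a foil lid, 95 mm over its flange, hanging in one of the plate's two far holes on the column's side (left, +y); its lid stands 3 mm above the plate. Origin: centre of its foot, 80 mm below the plate's top
- cup1: The other sealed cup, in the other hole on that side, same size
- spare_nut: Loose spare steel nut of the same size lying on the bench right of the sealer. Origin: centre of its underside
- plate_middle (a point): Middle of the top of the white mould plate, on the nut's axis, 200 mm above the bench. The plate is 280 mm square and 12 thick, with four 86 mm cup holes centred 66 mm either way from the nut; x and y lie along its sides

How it is judged:
On the way, in this order (a step that is already met when the one before it is completed fails the run):
1. the wrench's jaws are over the nut, the wrench flat on the plate (horizontal distance between wrench and nut_top below 0.014 m and z of nut_top in the frame of wrench above 0.014 m and angle between wrench's own z axis and vertical below 0.08 rad), for 0.2 s.
2. the jaw is rolled snug on the nut (y of wrench_jaw in the frame of wrench below 0.0162 m and horizontal distance between wrench and nut_top below 0.014 m and z of nut_top in the frame of wrench above 0.014 m), for 0.2 s.
At the end, for the whole second after the job is handed in: The nut is up firm (joint above 0.94 rad), the wrench lies flat (within 0.08 rad) and still around it, its jaw snug (mouth under 31.5 mm, wrench origin within 14 mm of the nut's axis, pushed fully down over it) (all of step 1 and value of joint clamp_nut above 0.94 rad and y of wrench_jaw in the frame of wrench below 0.0165 m and linear speed of wrench below 0.02 m/s); the robot touches nothing.
It fails at once if the worm is pressed too hard (over 60 N) (contact force between the fingers and wrench_worm above 60 N).
It fails at once if the movable jaw is forced by the fingers instead of the worm (over 30 N) (contact force between the fingers and wrench_jaw above 30 N).
It fails at once if the nut is turned while the jaw is not snug on it, or without the wrench (distance of nut_corner from where it was at the start of the episode above 0.004 m and (y of wrench_jaw in the frame of wrench above 0.0168 m or horizontal distance between wrench and nut_top above 0.02 m)).
It fails at once if the nut is strained: the mould plate is wrenched round on its spring posts by over 0.2 rad (value of joint mould_plate above 0.2 rad).
It fails at once if a sealed cup or the spare nut is moved by over 30 mm (distance of any of cup0, cup1, spare_nut from where it was at the start of the episode above 0.03 m).
It also fails if it takes over 72 s, if anything falls off the work surface, if the arm or the gripper's body presses on something with over 40 N, if the wrist force passes 120 N, or if a joint passes its speed limit or range.

## Working session

There is one attempt and no reset: what is moved stays moved. The work goes in short steps, Python scripts to look and compute and a tool call to move; the robot and the scene stay as the last step left them, time stands still between calls to the robot, and variables do not carry over. Pictures are saved under pics/ and viewed, and the job is handed in when it is done.

Besides the shell and the picture viewer there is one more tool, called after "Request:" as a command line: name --argument value ..., lists and objects as JSON in quotes. servo_tool: Moves the arm, as the interface text tells. Its arguments: {"type":"object","properties":{"plan":{"type":"array","items":{"type":"array","items":{"type":"array","items":{"type":"number"}}}}},"required":["plan"]}

```bash
ls; mkdir -p pics
cat > h.py <<'E'
import numpy as np, cv2
from scipy.spatial.transform import Rotation as R
from plant import monitor, capture, robot, silhouettes, mark_of
def cam(n):
    c=capture(n); return c
def att(c):
    a=np.array(c['attitude'],float)
    return a if a.shape==(3,3) else R.from_quat(a).as_matrix()
def ray(c,row,col):
    d=np.array([(col-c['cx'])/c['fx'],-(row-c['cy'])/c['fy'],-1.0])
    return np.array(c['eye']),att(c)@d
def atz(c,row,col,z):
    e,d=ray(c,row,col); return e+d*(z-e[2])/d[2]
def proj(c,p):
    q=att(c).T@(np.array(p)-np.array(c['eye'])); return (c['cy']-c['fy']*q[1]/-q[2], c['cx']+c['fx']*q[0]/-q[2])
def tri(c1,p1,c2,p2):
    e1,d1=ray(c1,*p1); e2,d2=ray(c2,*p2)
    A=np.stack([d1,-d2],1); s=np.linalg.lstsq(A,e2-e1,rcond=None)[0]
    a=e1+s[0]*d1;b=e2+s[1]*d2; return (a+b)/2,np.linalg.norm(a-b)
def save(c,n): cv2.imwrite('pics/'+n,c['pixels'][:,:,::-1])
E
python3 - <<'E'
from h import *
for n in ['side','top']:
    c=cam(n); save(c,n+'0.png'); print(n,{k:v for k,v in c.items() if k!='pixels'})
    for t in ['wrench','wrench_jaw','wrench_worm','nut_top','nut_corner','cup0','cup1','spare_nut','plate_middle']:
        r=mark_of(n,t); print(t,[(np.round(x['position'],1).tolist(),round(x['confidence'],2)) for x in r[:3]])
print(monitor.read_state(), robot.grasp_offset)
E
```

```text
pics
side {'fx': 404.23938318891317, 'fy': 404.23938318891317, 'cx': 281.67912482332497, 'cy': 214.68145621002142, 'eye': array([ 0.48357628, -0.65772907,  0.72015633]), 'attitude': array([ 0.35358852, -0.03934779, -0.08956856,  0.93027113])}
wrench [([304.0, 285.4], 0.89)]
wrench_jaw [([139.4, 269.0], 0.53), ([296.3, 274.6], 0.49)]
wrench_worm [([315.5, 268.4], 0.68)]
nut_top [([138.1, 260.1], 0.65)]
nut_corner [([136.7, 267.0], 0.5)]
cup0 [([140.5, 257.9], 0.65)]
cup1 [([140.5, 257.9], 0.65)]
spare_nut [([361.9, 369.3], 0.7), ([135.5, 258.5], 0.62)]
plate_middle [([139.9, 260.4], 0.73)]
top {'fx': 396.9187991583273, 'fy': 396.9187991583273, 'cx': 283.54530347749943, 'cy': 210.0991367154319, 'eye': array([ 0.43723795, -0.14690699,  0.97492559]), 'attitude': array([-0.0658387 ,  0.06750257,  0.70736063, -0.70053523])}
wrench [([230.8, 329.4], 0.81)]
wrench_jaw [([232.2, 324.4], 0.66)]
wrench_worm [([242.4, 341.8], 0.59)]
nut_top [([214.6, 205.0], 0.46)]
nut_corner [([206.0, 210.6], 0.5)]
cup0 [([191.5, 189.5], 0.85), ([251.6, 180.5], 0.58), ([234.1, 332.8], 0.36)]
cup1 [([191.5, 189.5], 0.85), ([251.6, 180.5], 0.58), ([234.1, 332.8], 0.36)]
spare_nut [([178.5, 378.1], 0.58)]
plate_middle [([217.6, 207.4], 0.56)]
{'time_s': 1.0, 'joint_positions': array([-1.41703966e+00,  1.50500885e-01,  1.43742577e+00,  2.26603331e-05,
        1.55378179e+00, -1.33961579e-01]), 'joint_vel': array([ 0.00084465, -0.00021664,  0.00142691, -0.00050722,  0.00073684,
       -0.00055258]), 'tau': array([ 9.66428115e-05, -7.12820506e+01, -5.71043801e+01, -3.37198344e-04,
        1.31535264e-03,  3.55034922e-05]), 'tool_pos': array([ 0.16316904, -0.5513252 ,  0.21045322]), 'tool_rot': array([ 9.89670136e-01,  1.43363242e-01,  1.07549585e-05, -5.80035770e-05]), 'wrist_force': array([ 0.72307152,  0.18779614, -0.16543197]), 'ft_torque': array([-0.01172561,  0.04557198, -0.02158368]), 'width': 0.999127451626678} 0.0187
```

View pics/side0.png

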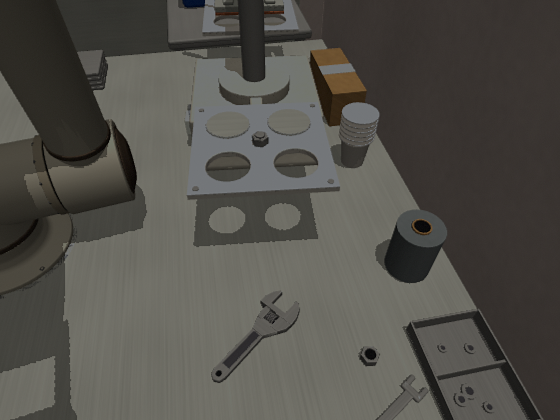

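View pics/top0.png

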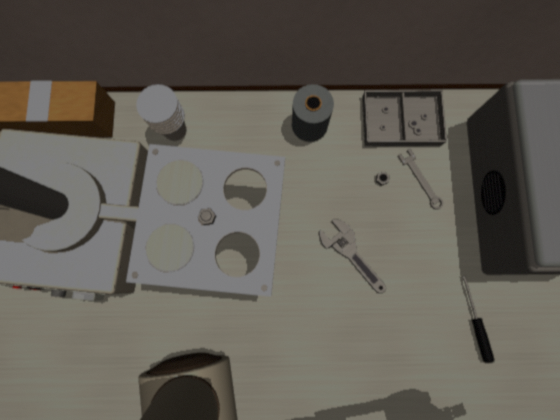

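Run:
```python
from h import *
c=cam('side'); p=c['pixels']
a=cv2.resize(p[60:230,170:350],None,fx=4,fy=4,interpolation=cv2.INTER_CUBIC)[:600]; cv2.imwrite('pics/sz0.png',a[:,:,::-1])
a=cv2.resize(p[250:400,170:370],None,fx=4,fy=4,interpolation=cv2.INTER_CUBIC); cv2.imwrite('pics/sz1.png',a[:,:,::-1])
c=cam('top'); p=c['pixels']
a=cv2.resize(p[140:290,120:320],None,fx=4,fy=4,interpolation=cv2.INTER_CUBIC)[:600]; cv2.imwrite('pics/tz0.png',a[:,:,::-1])
a=cv2.resize(p[180:330,290:490],None,fx=4,fy=4,interpolation=cv2.INTER_CUBIC)[:600]; cv2.imwrite('pics/tz1.png',a[:,:,::-1])
```

```text
(no output)
```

View zoomed.

View pics/tz0.png

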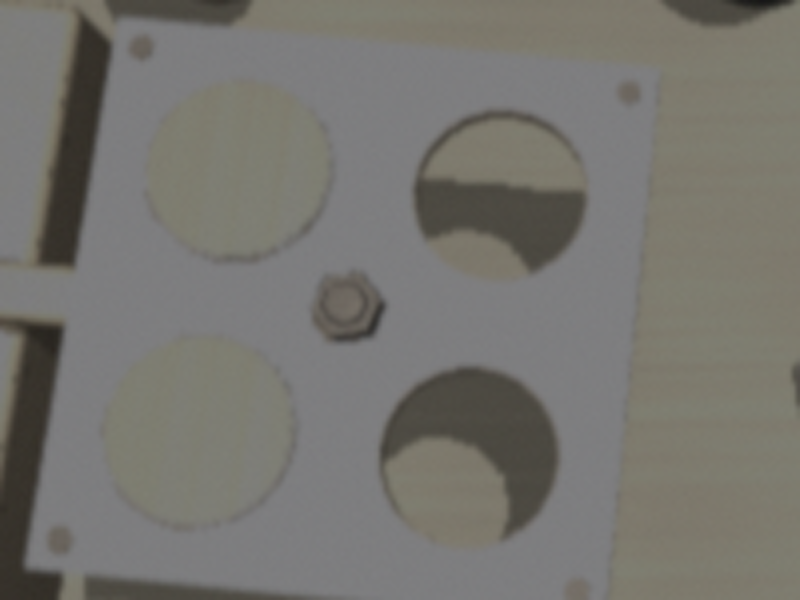

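View pics/tz1.png

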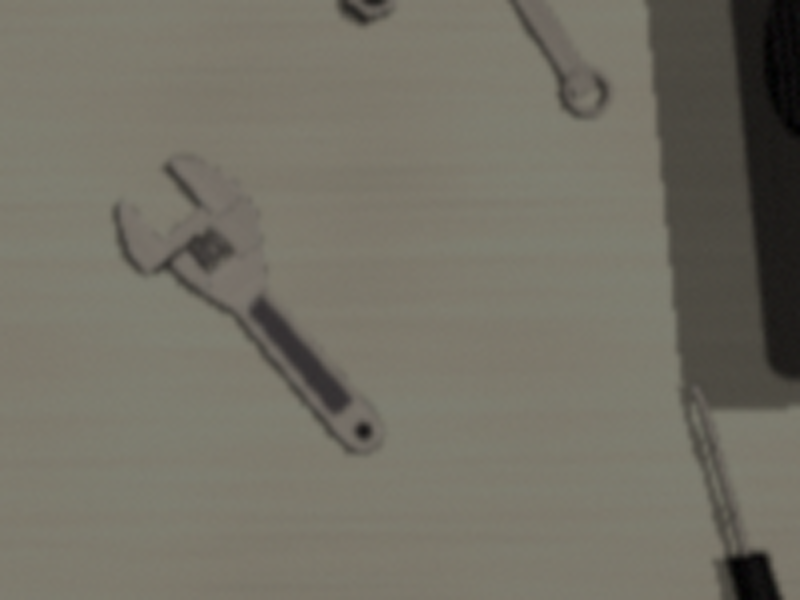

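View pics/sz0.png

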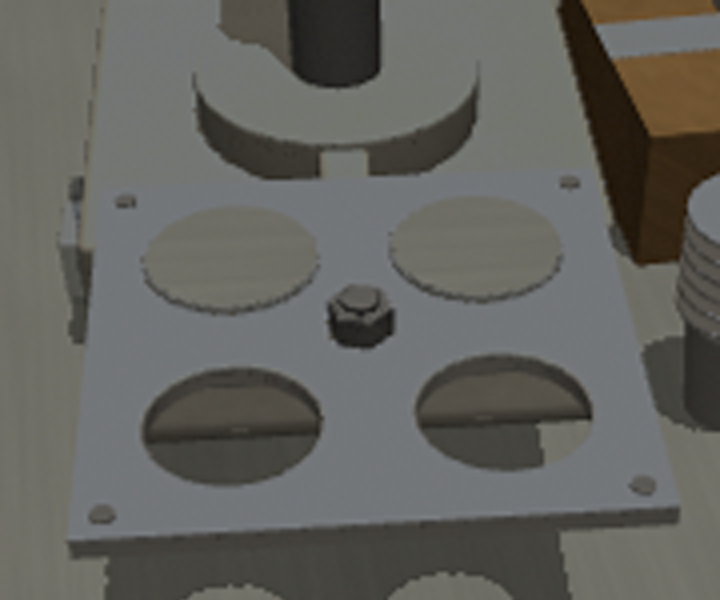

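View pics/sz1.png

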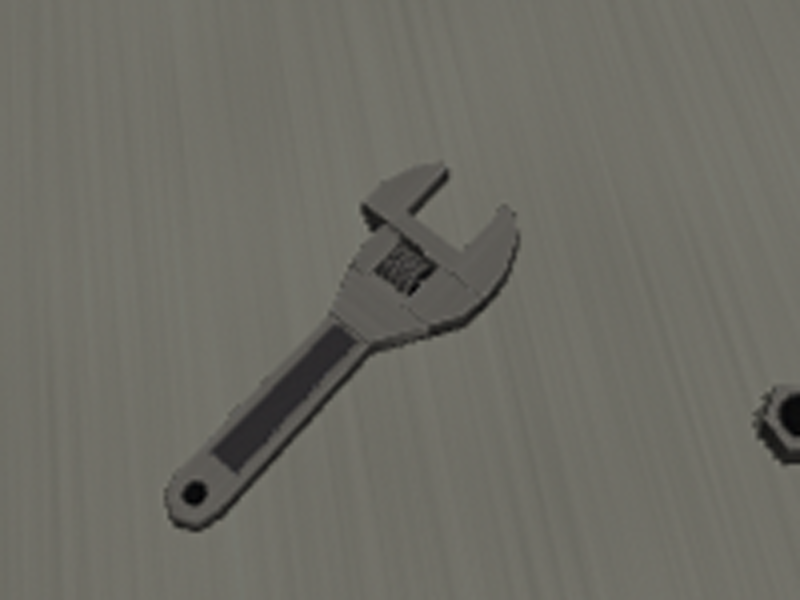

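```bash
cat >> h.py <<'E'
def rect(c,x0,y0,half,z,ppm=4):
    # output: up=+x, left=+y; ppm px per mm
    n=int(2*half*1000*ppm); 
    u,v=np.meshgrid(np.arange(n),np.arange(n))
    X=x0+half-v/(ppm*1000); Y=y0+half-u/(ppm*1000)
    P=np.stack([X,Y,np.full_like(X,z)],-1)-np.array(c['eye'])
    q=P@att(c)
    mx=(c['cx']+c['fx']*q[...,0]/-q[...,2]).astype(np.float32); my=(c['cy']-c['fy']*q[...,1]/-q[...,2]).astype(np.float32)
    im=cv2.remap(c['pixels'],mx,my,cv2.INTER_CUBIC)
    return im
E
python3 - <<'E'
from h import *
s=cam('side');t=cam('top')
for n,z in [('nut_top',.218),('nut_corner',.218),('plate_middle',.2),('wrench',0),('wrench_jaw',0),('wrench_worm',.0095),('spare_nut',0)]:
    a=mark_of('top',n);b=mark_of('side',n)
    if a and b:
        p=a[0]['position'];q=b[0]['position']
        print(n,'tri',np.round(tri(t,p,s,q)[0],4),round(tri(t,p,s,q)[1],4),'top',np.round(atz(t,*p,z),4),'side',np.round(atz(s,*q,z),4))
x=atz(t,214.6,205,.218)[:2]
for c,n in((t,'t'),(s,'s')):
    im=rect(c,x[0],x[1],.05,.218,6)
    im=cv2.convertScaleAbs(im,alpha=1.8)
    cv2.circle(im,(300,300),3,(255,0,0),-1)
    cv2.imwrite('pics/nut_%s.png'%n,im[:,:,::-1])
w=atz(t,235,345,.012)[:2]; print(x,w)
for c,n in((t,'t'),(s,'s')):
    im=rect(c,w[0],w[1],.14,.013,2)
    im=cv2.convertScaleAbs(im,alpha=1.8)
    cv2.imwrite('pics/wr_%s.png'%n,im[:,:,::-1])
E
```

```text
nut_top tri [ 0.5724 -0.0017  0.2155] 0.008 top [ 0.5679 -0.0022  0.218 ] side [ 0.576  -0.0041  0.218 ]
nut_corner tri [ 0.5912 -0.0095  0.2151] 0.0071 top [ 0.587  -0.0101  0.218 ] side [ 0.5941 -0.0124  0.218 ]
plate_middle tri [ 0.5728 -0.0033  0.2046] 0.0003 top [ 0.5738 -0.0025  0.2   ] side [0.5735 0.0025 0.2   ]
wrench tri [ 5.770e-01 -2.616e-01 -4.000e-04] 0.0028 top [ 0.5756 -0.2616  0.    ] side [ 0.5784 -0.2617  0.    ]
wrench_jaw tri [ 0.5598 -0.2552  0.0114] 0.0012 top [ 0.5619 -0.2565  0.    ] side [ 0.5604 -0.2488  0.    ]
wrench_worm tri [ 0.5359 -0.2926  0.0103] 0.0068 top [ 0.5326 -0.2928  0.0095] side [ 0.5394 -0.292   0.0095]
spare_nut tri [ 0.7089 -0.3992 -0.0158] 0.0036 top [ 0.7064 -0.3954  0.    ] side [ 0.7022 -0.4048  0.    ]
[0.57447935 0.00279125] [ 0.55795086 -0.29950391]
```

View pics/nut_t.png

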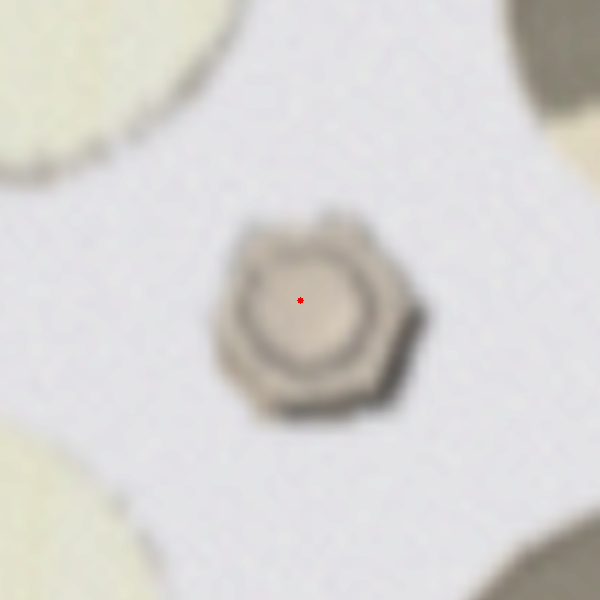

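View pics/nut_s.png

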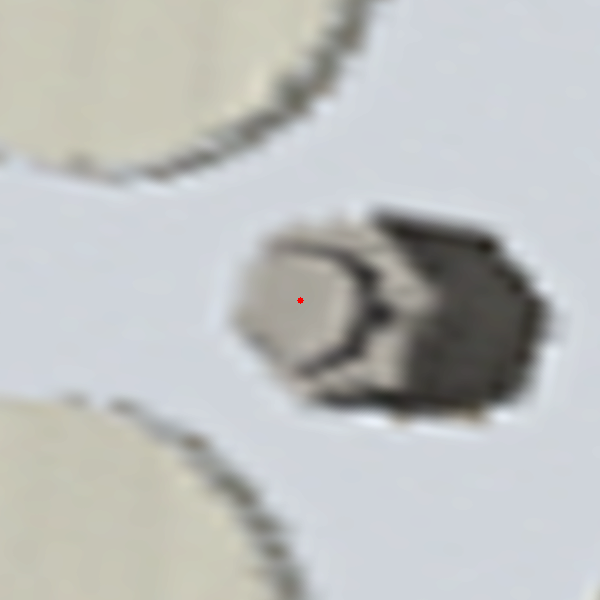

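View pics/wr_t.png

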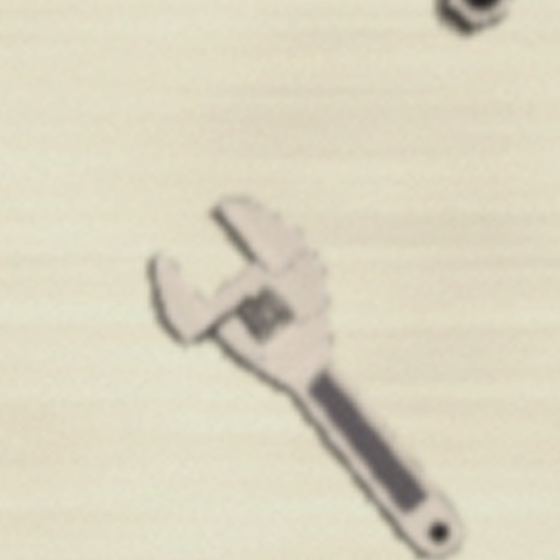

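View pics/wr_s.png

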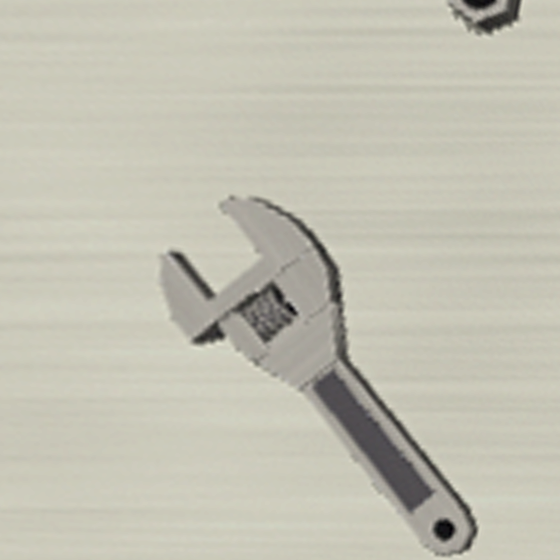

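```bash
cat > fitnut.py <<'E'
from h import *
from scipy.optimize import minimize
def hull(c,x,y,th):
    pts=[]
    for z in(.2,.218):
        for k in range(6):
            a=th+k*np.pi/3; pts.append(proj(c,[x+.01732*np.cos(a),y+.01732*np.sin(a),z])[::-1])
    for k in range(24):
        a=k*np.pi/12; pts.append(proj(c,[x+.01*np.cos(a),y+.01*np.sin(a),.222])[::-1])
    return np.array(pts)
S=8
def render(c,x,y,th,box):
    l,t,w,h=box
    p=cv2.convexHull(((hull(c,x,y,th)-[l,t]+.5)*S).astype(np.float32))
    m=np.zeros((h*S,w*S),np.uint8); cv2.fillPoly(m,[np.round(p*16).astype(np.int32)],255,shift=4)
    return cv2.resize(m,(w,h),interpolation=cv2.INTER_AREA)/255.
def fit(cs,ths=np.radians(np.arange(0,60,4))):
    data=[]
    for c in cs:
        r,q=proj(c,[.573,-.0,.21]); box=(int(q)-22,int(r)-22,44,44)
        im=c['pixels'][box[1]:box[1]+44,box[0]:box[0]+44].astype(float)
        bg=np.median(im.reshape(-1,3),axis=0); 
        rr,cc=np.mgrid[:44,:44]
        d=np.abs(im-bg).sum(2); d[np.hypot(rr-22,cc-22)>18]=0
        data.append((c,box,d))
    def cost(p,i,th):
        c,box,d=data[i]
        m=render(c,p[0],p[1],th,box); 
        t=np.clip((d-8)/12,0,1)
        return ((m-t)**2).sum()
    res=[]
    for i in range(len(cs)):
        for th in np.radians(np.arange(0,60,3)):
            r=minimize(cost,[.573,-.001],args=(i,th),method='Nelder-Mead',options=dict(initial_simplex=[[.573,-.001],[.577,-.001],[.573,.003]],xatol=1e-5))
            res.append((i,np.degrees(th),r.fun,*r.x))
    return res,data
if __name__=='__main__':
    cs=[cam('top'),cam('side')]
    res,data=fit(cs)
    for i in (0,1):
        for r in sorted([r for r in res if r[0]==i],key=lambda r:r[2])[:6]: print(np.round(r,4))
    cv2.imwrite('pics/masks.png',np.hstack([cv2.resize(np.clip((d[2]-8)/12,0,1)*255,None,fx=8,fy=8,interpolation=0) for d in data]))
E
python3 fitnut.py
```

```text
[0.00000e+00 2.70000e+01 5.09027e+01 5.72100e-01 1.60000e-03]
[0.00000e+00 3.00000e+01 5.15283e+01 5.72200e-01 1.30000e-03]
[0.00000e+00 2.40000e+01 5.21692e+01 5.72100e-01 1.20000e-03]
[0.00000e+00 3.60000e+01 5.23283e+01 5.72300e-01 1.30000e-03]
[0.00000e+00 2.10000e+01 5.33036e+01 5.72300e-01 1.20000e-03]
[0.00000e+00 3.30000e+01 5.33146e+01 5.72000e-01 2.10000e-03]
[ 1.000000e+00  4.200000e+01  1.077346e+02  5.728000e-01 -1.600000e-03]
[ 1.000000e+00  4.500000e+01  1.081178e+02  5.730000e-01 -1.600000e-03]
[ 1.000000e+00  3.900000e+01  1.083356e+02  5.730000e-01 -1.400000e-03]
[ 1.000000e+00  4.800000e+01  1.084746e+02  5.729000e-01 -1.500000e-03]
[ 1.000000e+00  3.600000e+01  1.104569e+02  5.729000e-01 -1.500000e-03]
[ 1.000000e+00  5.100000e+01  1.108406e+02  5.729000e-01 -1.600000e-03][ WARN:0@5.264] global loadsave.cpp:1063 imwrite_ Unsupported depth image for selected encoder is fallbacked to CV_8U.
```

View pics/masks.png

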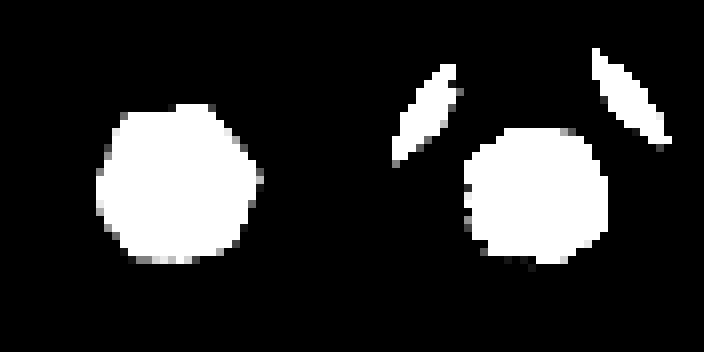

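```bash
cat > fit2.py <<'E'
from fitnut import *
def run(cs):
  for i,c in enumerate(cs):
    acc=[]
    r,q=proj(c,[.573,-.0,.21]); box=(int(q)-22,int(r)-22,44,44)
    im=c['pixels'][box[1]:box[1]+44,box[0]:box[0]+44].astype(float)
    bg=np.median(im.reshape(-1,3),axis=0); d=np.abs(im-bg).sum(2)
    k=np.zeros((44,44)); 
    lab=cv2.connectedComponents((d>25).astype(np.uint8))[1]; m0=lab==lab[22,22]
    m0=cv2.dilate(m0.astype(np.uint8),np.ones((5,5)))
    d=d*m0
    inside=np.median(d[18:26,18:26])
    lv=np.percentile(d[d>25],25)
    for sc in (lv*.8,lv*1.1):
        t=np.clip(d/sc,0,1)
        def cost(p,th):
            m=cv2.GaussianBlur(render(c,p[0],p[1],th,box),(0,0),p[2]); return ((m-t)**2).sum()
        out=[]
        for th in np.arange(0,60,3):
            r=minimize(cost,[.5725,0,.8],args=(np.radians(th),),method='Nelder-Mead',options=dict(initial_simplex=[[.573,-.001,.6],[.577,-.001,.6],[.573,.003,.6],[.573,-.001,1.]],xatol=1e-5))
            out.append((th,r.fun,*r.x))
        out=np.array(out); o=out[np.argsort(out[:,1])]
        print('cam',i,'lv',round(sc,1)); print(np.round(o[:6],4))
if __name__=='__main__': run([cam('top'),cam('side')])
E
python3 fit2.py
```

```text
cam 0 lv 54.0
[[3.30000e+01 2.10664e+01 5.72100e-01 1.30000e-03 9.68700e-01]
 [3.60000e+01 2.11434e+01 5.71800e-01 1.60000e-03 9.65900e-01]
 [3.00000e+01 2.13001e+01 5.72100e-01 1.30000e-03 9.90000e-01]
 [2.70000e+01 2.15278e+01 5.72100e-01 1.30000e-03 1.02760e+00]
 [3.90000e+01 2.16837e+01 5.71900e-01 1.30000e-03 9.67100e-01]
 [2.40000e+01 2.23502e+01 5.71800e-01 1.20000e-03 1.07260e+00]]
cam 0 lv 74.2
[[3.30000e+01 1.48599e+01 5.71900e-01 1.10000e-03 8.35300e-01]
 [3.60000e+01 1.50532e+01 5.71500e-01 1.60000e-03 8.34000e-01]
 [3.90000e+01 1.51891e+01 5.71900e-01 1.20000e-03 8.14600e-01]
 [3.00000e+01 1.54859e+01 5.71800e-01 1.30000e-03 8.83800e-01]
 [4.20000e+01 1.58979e+01 5.71900e-01 1.20000e-03 8.35700e-01]
 [2.70000e+01 1.62025e+01 5.71300e-01 1.20000e-03 9.28000e-01]]Traceback (most recent call last):
  File "fit2.py", line 24, in <module>
    if __name__=='__main__': run([cam('top'),cam('side')])
                             ~~~^^^^^^^^^^^^^^^^^^^^^^^^^^
  File "fit2.py", line 20, in run
    r=minimize(cost,[.5725,0,.8],args=(np.radians(th),),method='Nelder-Mead',options=dict(initial_simplex=[[.573,-.001,.6],[.577,-.001,.6],[.573,.003,.6],[.573,-.001,1.]],xatol=1e-5))
    res = _minimize_neldermead(fun, x0, args, callback, bounds=bounds,
                               **options)
    fxe = func(xe)
    fx = function(np.copy(x), *(wrapper_args + args))
  File "fit2.py", line 17, in cost
    m=cv2.GaussianBlur(render(c,p[0],p[1],th,box),(0,0),p[2]); return ((m-t)**2).sum()
cv2.error: OpenCV(4.12.0) /io/opencv/modules/imgproc/src/smooth.dispatch.cpp:293: error: (-215:Assertion failed) ksize.width > 0 && ksize.width % 2 == 1 && ksize.height > 0 && ksize.height % 2 == 1 in function 'createGaussianKernels'
```

```bash
cat >> h.py <<'E'
def go(x,y,z,yaw):
    s=monitor.read_state(); Rm=R.from_quat(s['tool_rot']).as_matrix()
    d=Rm.T@(np.array([x,y,z])-s['tool_pos'])
    T=np.array([[np.cos(yaw),np.sin(yaw),0],[np.sin(yaw),-np.cos(yaw),0],[0,0,-1]]).T
    T=np.stack([[np.cos(yaw),np.sin(yaw),0],[np.sin(yaw),-np.cos(yaw),0],[0,0,-1]],1)
    rv=R.from_matrix(Rm.T@T).as_rotvec()
    print('shift',np.round(d,4),'rot',np.round(rv,4),'| t',round(s['time_s'],2),'pos',np.round(s['tool_pos'],4),'yaw',round(np.degrees(np.arctan2(Rm[1,0],Rm[0,0])),2),'F',np.round(s['wrist_force'],2),'M',np.round(s['ft_torque'],2),'w',round(s['width'],3))
E
python3 - <<'E'
from h import *
o=np.array([.577,-.2617]); a=np.radians(38)
g=o-.095*np.array([np.cos(a),np.sin(a)]); print(g)
go(g[0],g[1],.08,a)
E
```

```text
[ 0.50213898 -0.32018784]
shift [ 0.3906 -0.1254  0.1305] rot [-2.000e-04 -1.000e-04 -3.754e-01] | t 2.1 pos [ 0.1632 -0.5513  0.2104] yaw 16.49 F [-0.94  0.31 -0.35] M [ 0.03  0.02 -0.02] w 0.999
```

Request:
servo_tool --plan '[[[0.039, -0.0125, 0.005, 0, 0, 0, 0], [0.039, -0.0125, 0.005, 0, 0, 0, 0], [0.039, -0.0125, 0.01, 0, 0, 0, 0], [0.039, -0.0125, 0.01, 0, 0, 0, 0], [0.039, -0.0125, 0.015, 0, 0, 0, 0], [0.039, -0.0125, 0.015, 0, 0, 0, 0], [0.039, -0.0125, 0.015, 0, 0, 0, 0], [0.039, -0.0125, 0.015, 0, 0, 0, 0], [0.039, -0.0125, 0.015, 0, 0, 0, 0], [0.039, -0.0125, 0.015, 0, 0, 0, 0]]]'

```text
time_s: 3.1
tool_pos: [0.5112, -0.3165, 0.0883]
tool_rot: [0.99, 0.139, 0.001, 0.003]
wrist_force: [0.6, -0.8, -0.1]
width: 0.998
```

Request:
servo_tool --plan '[[[0, 0, 0, 0, 0, -0.13, 0], [0, 0, 0, 0, 0, -0.13, 0], [0, 0, 0, 0, 0, -0.12, 0], [0, 0, 0, 0, 0, 0, 0]]]'

```text
time_s: 3.5
tool_pos: [0.5149, -0.311, 0.0847]
tool_rot: [0.943, 0.332, -0.001, 0.001]
wrist_force: [-0.5, -0.7, -0.8]
width: 0.999
```

Run:
```python
from h import *
go(.5021,-.3202,.08,np.radians(38))
for n in('side','top'):
    c=cam(n); save(c,n+'1.png')
    for t in ['wrench','wrench_worm']:
        r=mark_of(n,t); print(n,t,[(np.round(x['position'],1).tolist(),round(x['confidence'],2)) for x in r[:2]])
```

```text
shift [-0.0157 -0.0009  0.0047] rot [0.0013 0.0017 0.0145] | t 3.5 pos [ 0.5149 -0.311   0.0847] yaw 38.83 F [-0.5  -0.66 -0.79] M [0.01 0.03 0.05] w 0.999
side wrench [([306.8, 285.0], 0.92)]
side wrench_worm [([313.6, 270.6], 0.47)]
top wrench [([232.3, 331.3], 0.71)]
top wrench_worm []
```

View pics/side1.png

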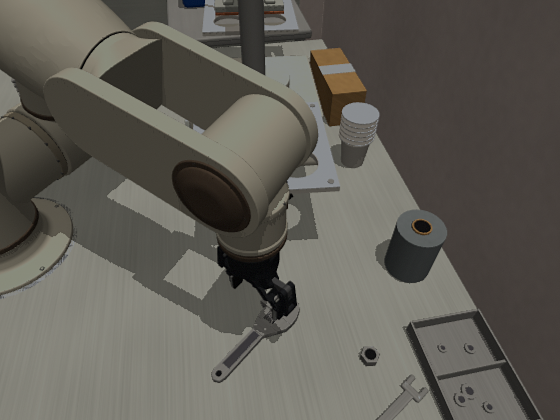

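Request:
servo_tool --plan '[[[-0.016, -0.001, 0.02, 0, 0, 0.015, 60], [0, 0, 0.03, 0, 0, 0, 80], [0, 0, 0.008, 0, 0, 0, 80], [0, 0, 0, 0, 0, 0, 80]]]'

```text
time_s: 4.2
tool_pos: [0.5016, -0.322, 0.0271]
tool_rot: [0.947, 0.32, 0.0, 0.002]
wrist_force: [0.2, -0.2, 0.7]
width: 0.69
```

Run:
```python
from h import *
go(.5021,-.3202,.02,np.radians(38))
for n in('side','top'):
    c=cam(n); save(c,n+'2.png')
p=cam('side')['pixels']
cv2.imwrite('pics/s2z.png',cv2.resize(p[230:400,160:360],None,fx=3.5,fy=3.5,interpolation=cv2.INTER_CUBIC)[:,:,::-1])
```

```text
shift [ 0.0015 -0.0012  0.0071] rot [ 0.0046  0.001  -0.0116] | t 4.2 pos [ 0.5016 -0.322   0.0271] yaw 37.34 F [ 0.17 -0.21  0.74] M [ 0.04 -0.03 -0.04] w 0.69
```

View pics/s2z.png

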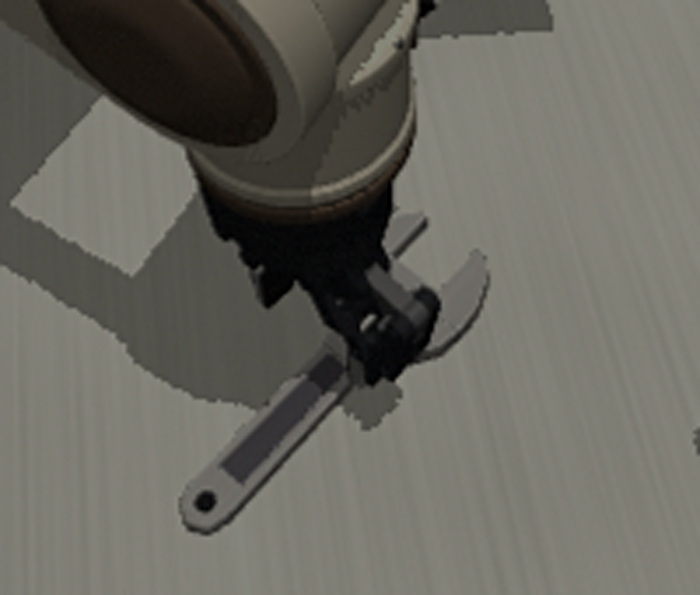

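Request:
servo_tool --plan '[[[0.0015, -0.001, 0.012, 0, 0, -0.012, 100], [0, 0, 0.012, 0, 0, 0, 100], [0, 0, 0, 0, 0, 0, 100]]]'

```text
time_s: 4.65
tool_pos: [0.5043, -0.3211, 0.0049]
tool_rot: [0.945, 0.327, 0.002, 0.005]
wrist_force: [-0.3, 0.6, 0.3]
width: 0.609
```

Run:
```python
from h import *
go(.5021,-.3202,.003,np.radians(38))
```

```text
shift [-0.0012 -0.0021  0.0018] rot [ 0.0101 -0.0002  0.0027] | t 4.65 pos [ 0.5043 -0.3211  0.0049] yaw 38.16 F [-0.3   0.55  0.28] M [ 0.05 -0.05 -0.02] w 0.609
```

Request:
servo_tool --plan '[[[-0.001, -0.001, 0.002, 0.01, 0, 0, 140], [0, 0, 0, 0, 0, 0, 190], [0, 0, 0, 0, 0, 0, 255], [0, 0, 0, 0, 0, 0, 255], [0, 0, 0, 0, 0, 0, 255], [0, 0, 0, 0, 0, 0, 255]]]'

```text
time_s: 5.25
tool_pos: [0.5031, -0.3211, 0.0031]
tool_rot: [0.945, 0.327, 0.0, -0.0]
wrist_force: [-0.2, -0.1, 0.3]
width: -0.003
```

Run:
```python
from h import *
go(.5021,-.3202,.003,np.radians(38))
```

```text
shift [-0.0002 -0.0013  0.0001] rot [-0.0005 -0.0003  0.0026] | t 5.25 pos [ 0.5031 -0.3211  0.0031] yaw 38.15 F [-0.19 -0.15  0.28] M [ 0.05 -0.04 -0.03] w -0.003
```

Run:
```python
from h import *
p=cam('side')['pixels']
cv2.imwrite('pics/s3z.png',cv2.resize(p[230:400,160:360],None,fx=3.5,fy=3.5,interpolation=cv2.INTER_CUBIC)[:,:,::-1])
p=cam('top')['pixels']
cv2.imwrite('pics/t3z.png',cv2.resize(p[180:350,250:450],None,fx=3.5,fy=3.5,interpolation=cv2.INTER_CUBIC)[:,:,::-1])
```

```text
(no output)
```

View pics/s3z.png

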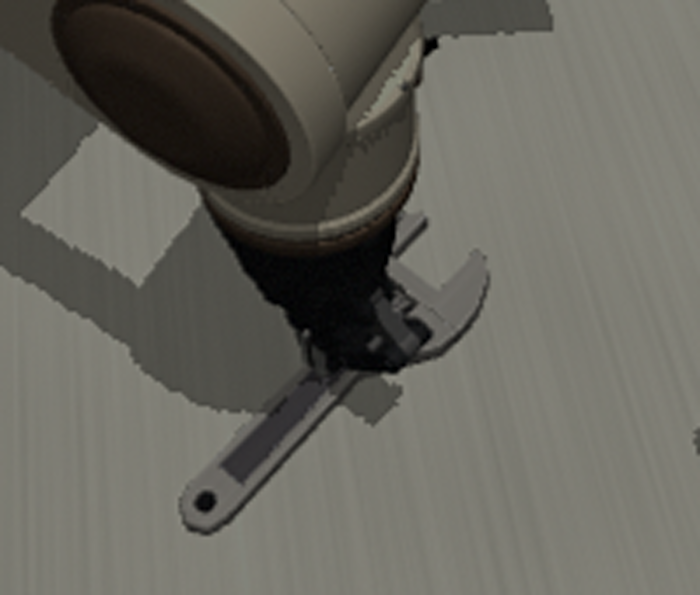

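View pics/t3z.png

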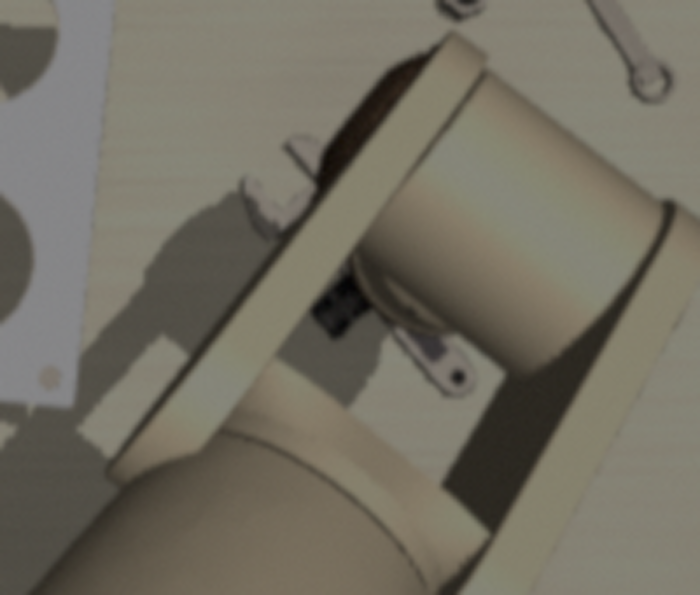

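Run:
```python
from h import *
s=cam('side');t=cam('top'); P=monitor.read_state()['tool_pos']
for c,n,off in((s,'s',(230,160)),(t,'t',(180,250))):
    for z in(0,.012,.05,.1):
        r,q=proj(c,[P[0],P[1],P[2]+z]); print(n,z,np.round(((q-off[1])*3.5,(r-off[0])*3.5),0))
go(*P,np.radians(38))
```

```text
s 0 [326. 371.]
s 0.012 [325. 361.]
s 0.05 [322. 327.]
s 0.1 [317. 279.]
t 0 [364. 272.]
t 0.012 [368. 271.]
t 0.05 [378. 267.]
t 0.1 [393. 261.]
shift [0. 0. 0.] rot [-0.0007 -0.0002  0.0027] | t 5.45 pos [ 0.503 -0.321  0.003] yaw 38.16 F [ 0.15 -0.09  0.09] M [-0.02  0.01  0.02] w 0.001
```

Request:
servo_tool --plan '[[[0, 0, -0.01, 0, 0, 0, 255], [0, 0, -0.02, 0, 0, 0, 255], [0, 0, -0.02, 0, 0, 0, 255]]]'

```text
time_s: 5.75
tool_pos: [0.5018, -0.3201, 0.053]
tool_rot: [0.945, 0.327, -0.001, -0.002]
wrist_force: [0.1, 0.8, 1.2]
width: -0.003
```

Run:
```python
from h import *
s=cam('side');p=s['pixels']
cv2.imwrite('pics/s4z.png',cv2.resize(p[230:400,160:360],None,fx=3.5,fy=3.5,interpolation=cv2.INTER_CUBIC)[:,:,::-1])
P=monitor.read_state()['tool_pos']; go(*P,np.radians(38))
r,q=proj(s,P); print((q-160)*3.5,(r-230)*3.5)
```

```text
shift [0. 0. 0.] rot [-0.001  -0.0002  0.0027] | t 5.8 pos [ 0.503  -0.3211  0.0567] yaw 38.16 F [ 0.94 -0.59  4.78] M [-0.04 -0.01 -0.02] w -0.0
321.4381304341922 323.8338760426692
```

View pics/s4z.png

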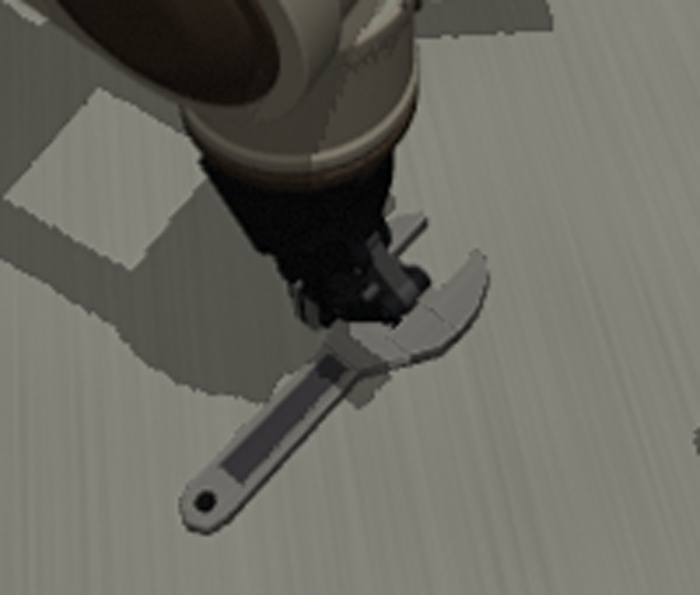

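Request:
servo_tool --plan '[[[-0.01, 0, 0.02, 0, 0, 0, 255], [0, 0, 0.016, 0, 0, 0, 255], [0, 0, 0.003, 0, 0, 0, 255], [0, 0, 0.002, 0, 0, 0, 255], [0, 0, 0.002, 0, 0, 0, 255], [0, 0, 0.002, 0, 0, 0, 255]]]'

```text
time_s: 6.4
tool_pos: [0.4972, -0.3279, 0.0142]
tool_rot: [0.945, 0.327, 0.001, 0.002]
wrist_force: [-0.3, 0.5, -0.7]
width: -0.0
```

Run:
```python
from h import *
s=cam('side');p=s['pixels']
cv2.imwrite('pics/s5z.png',cv2.resize(p[230:400,160:360],None,fx=3.5,fy=3.5,interpolation=cv2.INTER_CUBIC)[:,:,::-1])
P=monitor.read_state()['tool_pos']; go(*P,np.radians(38))
r,q=proj(s,P); print((q-160)*3.5,(r-230)*3.5)
```

```text
shift [0. 0. 0.] rot [ 0.0036 -0.0014  0.003 ] | t 6.45 pos [ 0.4971 -0.3278  0.0139] yaw 38.17 F [-0.42  0.01 -0.58] M [ 0.03  0.03 -0.07] w -0.0
315.7671807735482 375.3298024161476
```

View pics/s5z.png

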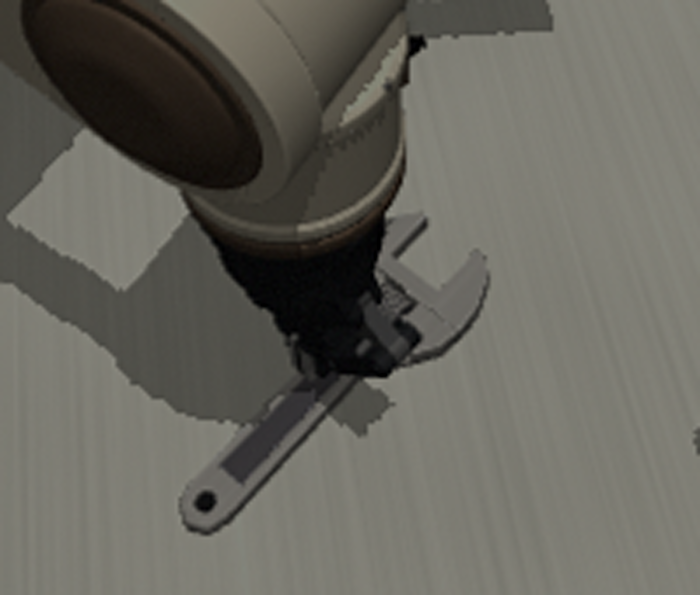

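Request:
servo_tool --plan '[[[0, 0, 0.001, 0, 0, 0, 255], [0, 0, 0.001, 0, 0, 0, 255], [0, 0, 0.001, 0, 0, 0, 255]]]'

```text
time_s: 6.75
tool_pos: [0.4974, -0.3278, 0.0112]
tool_rot: [0.945, 0.327, 0.001, 0.002]
wrist_force: [0.4, 0.1, -0.1]
width: -0.003
```

Request:
servo_tool --plan '[[[0, 0, 0.001, 0, 0, 0, 255], [0, 0, 0.001, 0, 0, 0, 255], [0, 0, 0.001, 0, 0, 0, 255]]]'

```text
time_s: 7.05
tool_pos: [0.4975, -0.3279, 0.0081]
tool_rot: [0.945, 0.327, 0.001, 0.002]
wrist_force: [-0.1, 0.1, 0.7]
width: -0.002
```

Run:
```python
from h import *
P=monitor.read_state()['tool_pos']; go(*P,np.radians(38))
for n in('side','top'):
    s=cam(n);r,q=proj(s,P); r0,q0=int(r)-40,int(q)-45
    p=cv2.convertScaleAbs(s['pixels'][r0:r0+75,q0:q0+100],alpha=2.2)
    p=cv2.resize(p,None,fx=8,fy=8,interpolation=cv2.INTER_CUBIC)
    for z in (0,.02,.04): 
        r,q=proj(s,P+[0,0,z]); cv2.circle(p,(int((q-q0+.5)*8),int((r-r0+.5)*8)),4,(255,0,0),-1)
    cv2.imwrite('pics/%s6.png'%n,p[:,:,::-1])
```

```text
shift [0. 0. 0.] rot [ 0.0045 -0.0016  0.0032] | t 7.05 pos [ 0.4975 -0.3279  0.0081] yaw 38.19 F [-0.07  0.14  0.68] M [-0.   -0.07  0.03] w -0.002
```

View pics/side6.png

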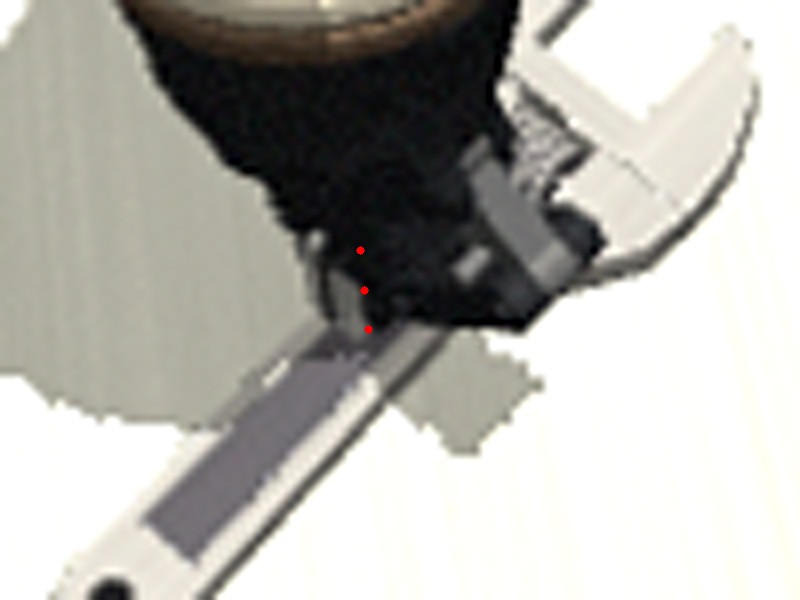

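View pics/top6.png

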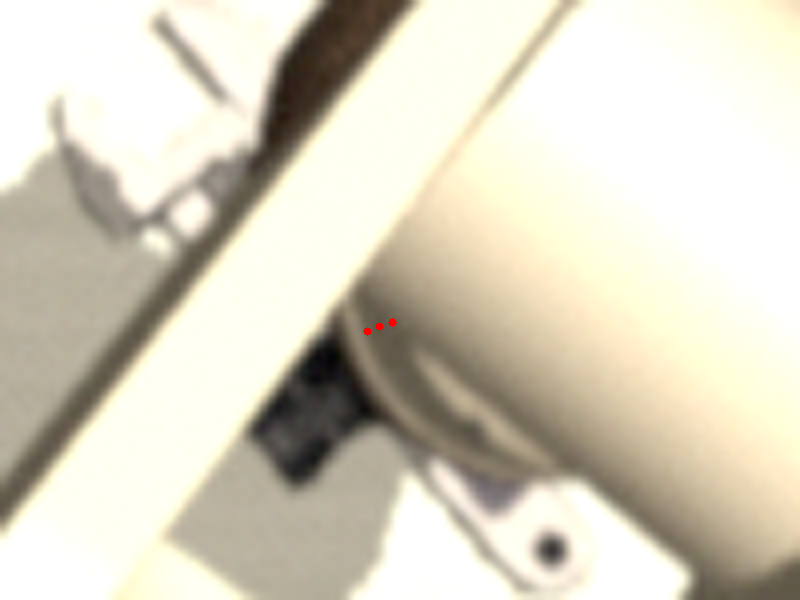

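Run:
```python
import cv2,numpy as np
a=[cv2.imread('pics/side%d.png'%i)[235:345,190:310] for i in(1,2)]
b=np.hstack([cv2.resize(cv2.convertScaleAbs(x,alpha=2.2),None,fx=3.3,fy=3.3,interpolation=cv2.INTER_CUBIC) for x in a])
cv2.imwrite('pics/cmp.png',b); print(b.shape)
```

```text
(363, 792, 3)
```

View pics/cmp.png

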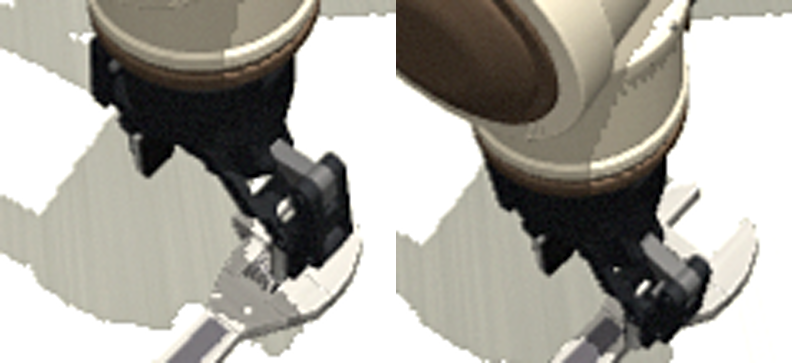

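Request:
servo_tool --plan '[[[0, 0, -0.015, 0, 0, 0, 255], [-0.03, 0, 0, 0, 0, 0, 255], [0, 0, 0.005, 0, 0, 0, 255], [0, 0, 0.003, 0, 0, 0, 255], [0, 0, 0.002, 0, 0, 0, 255], [0, 0, 0.0015, 0, 0, 0, 255]]]'

```text
time_s: 7.75
tool_pos: [0.4748, -0.3471, 0.0158]
tool_rot: [0.945, 0.327, 0.002, 0.003]
wrist_force: [0.6, 0.3, -0.1]
width: 0.004
```

Request:
servo_tool --plan '[[[0, 0, 0.001, 0, 0, 0, 255], [0, 0, 0.001, 0, 0, 0, 255], [0, 0, 0.001, 0, 0, 0, 255]]]'

```text
time_s: 8.05
tool_pos: [0.4755, -0.3463, 0.0125]
tool_rot: [0.945, 0.328, 0.002, 0.003]
wrist_force: [0.2, -0.2, 0.0]
width: -0.001
```

Run:
```python
from h import *
P=monitor.read_state()['tool_pos']; go(*P,np.radians(38))
for n in('side','top'):
    s=cam(n);r,q=proj(s,P); r0,q0=int(r)-40,int(q)-45
    p=cv2.convertScaleAbs(s['pixels'][r0:r0+75,q0:q0+100],alpha=2.2)
    p=cv2.resize(p,None,fx=8,fy=8,interpolation=cv2.INTER_CUBIC)
    for z in (0,.02,.04): 
        r,q=proj(s,P+[0,0,z]); cv2.circle(p,(int((q-q0+.5)*8),int((r-r0+.5)*8)),4,(255,0,0),-1)
    cv2.imwrite('pics/%s7.png'%n,p[:,:,::-1])
```

```text
shift [0. 0. 0.] rot [ 0.0069 -0.0022  0.0049] | t 8.05 pos [ 0.4755 -0.3463  0.0125] yaw 38.28 F [ 0.19 -0.15  0.04] M [-0.01 -0.01  0.01] w -0.001
```

View pics/side7.png

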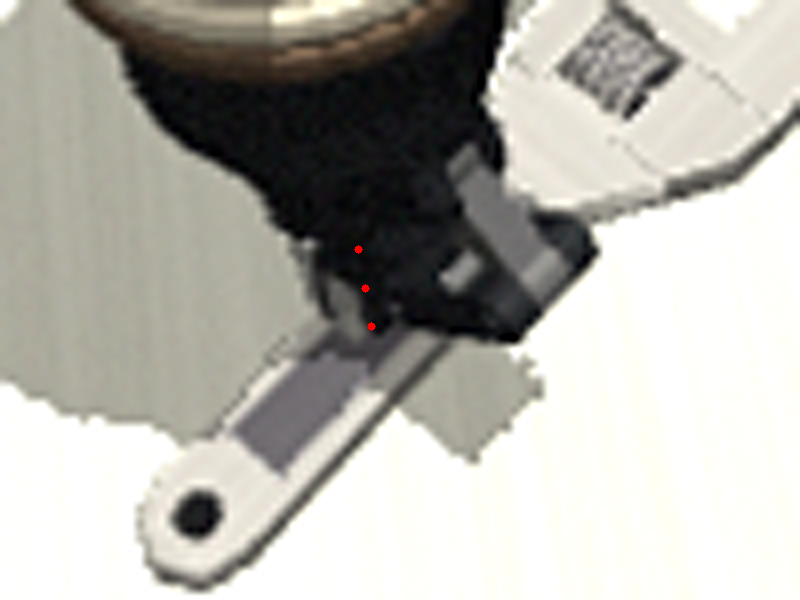

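Request:
servo_tool --plan '[[[0, 0, 0.001, 0, 0, 0, 255], [0, 0, 0.001, 0, 0, 0, 255], [0, 0, 0.001, 0, 0, 0, 255]]]'

```text
time_s: 8.45
tool_pos: [0.4755, -0.3464, 0.0093]
tool_rot: [0.945, 0.328, 0.002, 0.003]
wrist_force: [0.3, -0.1, -0.5]
width: 0.0
```

Request:
servo_tool --plan '[[[0, 0, 0.002, 0, 0, 0, 255], [0, 0, 0.002, 0, 0, 0, 255], [0, 0, 0.001, 0, 0, 0, 255]]]'

```text
time_s: 8.75
tool_pos: [0.4755, -0.3464, 0.0038]
tool_rot: [0.945, 0.328, 0.002, 0.003]
wrist_force: [0.2, 0.6, 0.7]
width: 0.003
```

Run:
```python
from h import *
P=monitor.read_state()['tool_pos']; go(*P,np.radians(38))
for n in('side','top'):
    s=cam(n);r,q=proj(s,P); r0,q0=int(r)-35,int(q)-35
    p=cv2.convertScaleAbs(s['pixels'][r0:r0+60,q0:q0+70],alpha=4)
    p=cv2.resize(p,None,fx=10,fy=10,interpolation=cv2.INTER_CUBIC)
    cv2.imwrite('pics/%s8.png'%n,p[:,:,::-1]); save(s,n+'8f.png')
```

```text
shift [0. 0. 0.] rot [ 0.0069 -0.0022  0.0048] | t 8.75 pos [ 0.4755 -0.3464  0.0038] yaw 38.27 F [0.19 0.57 0.68] M [ 0.04 -0.   -0.01] w 0.003
```

View pics/side8.png

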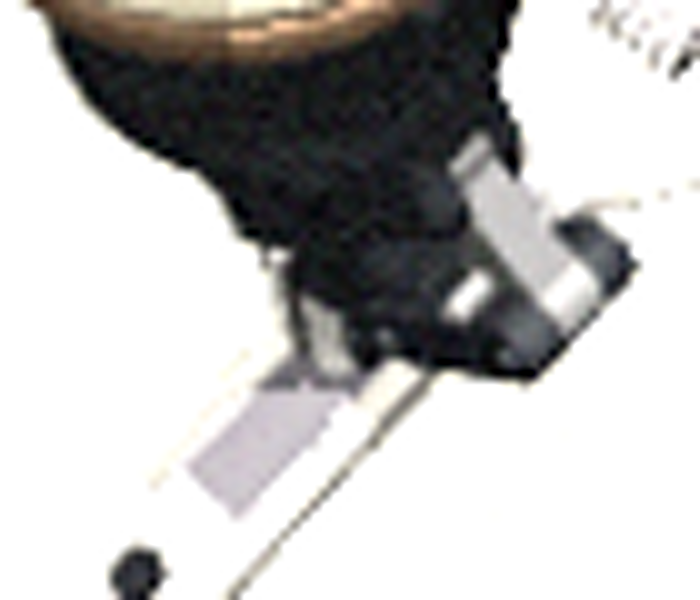

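View pics/side8f.png

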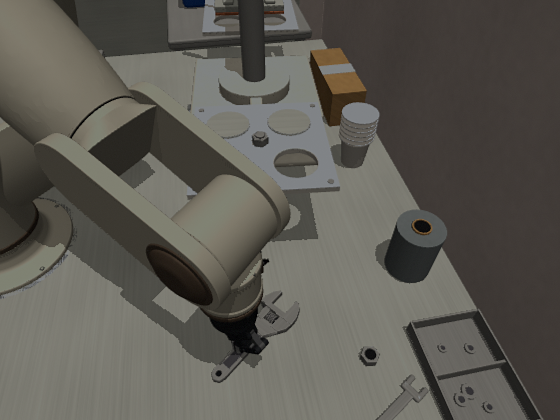

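Request:
servo_tool --plan '[[[0, 0, 0.0015, 0, 0, 0, 255], [0, 0, 0.001, 0, 0, 0, 255], [0, 0, 0.001, 0, 0, 0, 255]]]'

```text
time_s: 9.15
tool_pos: [0.4756, -0.3466, 0.0003]
tool_rot: [0.945, 0.328, 0.002, 0.003]
wrist_force: [0.2, 0.3, 0.4]
width: 0.001
```

Request:
servo_tool --plan '[[[0, 0, 0.001, 0, 0, 0, 255], [0, 0, 0.001, 0, 0, 0, 255], [0, 0, 0.001, 0, 0, 0, 255]]]'

```text
time_s: 9.45
tool_pos: [0.4756, -0.3465, -0.0029]
tool_rot: [0.945, 0.328, 0.002, 0.003]
wrist_force: [0.0, 0.1, 0.9]
width: 0.002
```

Request:
servo_tool --plan '[[[0, 0, 0.0015, 0, 0, 0, 255], [0, 0, 0.001, 0, 0, 0, 255], [0, 0, 0.001, 0, 0, 0, 255]]]'

```text
time_s: 9.75
tool_pos: [0.4756, -0.3466, -0.0068]
tool_rot: [0.945, 0.328, 0.002, 0.003]
wrist_force: [0.1, 0.4, 1.1]
width: 0.0
```

Run:
```python
from h import *
P=monitor.read_state()['tool_pos']; go(*P,np.radians(38))
s=cam('side'); r0,q0=295,195
p=cv2.convertScaleAbs(s['pixels'][r0:r0+75,q0:q0+80],alpha=1.6)
p=cv2.resize(p,None,fx=8,fy=8,interpolation=cv2.INTER_CUBIC)
for z in (0,.02,.04): 
        r,q=proj(s,P+[0,0,z]); cv2.circle(p,(int((q-q0+.5)*8),int((r-r0+.5)*8)),3,(255,0,0),-1)
cv2.imwrite('pics/side9.png',p[:,:,::-1])
```

```text
shift [0. 0. 0.] rot [ 0.0071 -0.0023  0.0047] | t 9.75 pos [ 0.4756 -0.3466 -0.0068] yaw 38.27 F [0.14 0.37 1.09] M [-0.04  0.05 -0.01] w 0.0
```

View pics/side9.png

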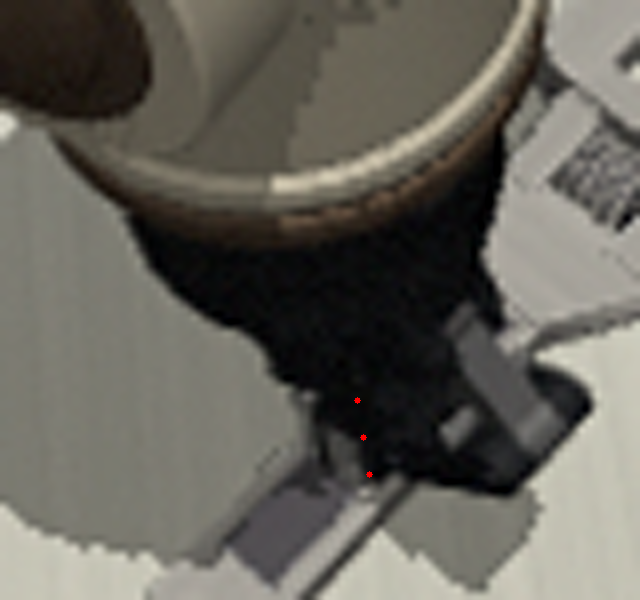

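Request:
servo_tool --plan '[[[0, 0, 0.001, 0, 0, 0, 255], [0, 0, 0.001, 0, 0, 0, 255], [0, 0, 0.001, 0, 0, 0, 255]]]'

```text
time_s: 10.1
tool_pos: [0.4757, -0.3467, -0.0088]
tool_rot: [0.945, 0.328, 0.002, 0.003]
wrist_force: [-9.7, 7.7, 28.5]
width: -0.002
```

Request:
servo_tool --plan '[[[0, 0, 0.001, 0, 0, 0, 255], [0, 0, 0.001, 0, 0, 0, 255], [0, 0, 0.001, 0, 0, 0, 255]]]'

```text
time_s: 10.4
tool_pos: [0.4757, -0.3466, -0.0088]
tool_rot: [0.945, 0.328, 0.002, 0.003]
wrist_force: [-6.2, 5.3, 17.3]
width: 0.0
```

Run:
```python
from h import *
P=monitor.read_state()['tool_pos']; go(*P,np.radians(38))
```

```text
shift [0. 0. 0.] rot [ 0.008  -0.002   0.0052] | t 10.4 pos [ 0.4757 -0.3466 -0.0088] yaw 38.3 F [-6.2   5.28 17.27] M [ 0.89  1.06 -0.06] w 0.0
```

Request:
servo_tool --plan '[[[0, 0, -0.025, 0, 0, 0, 255], [0, 0, -0.025, 0, 0, 0, 120], [0.034, 0, 0, 0.007, -0.002, 0.005, 80], [0, 0, 0, 0, 0, 0, 80], [0, 0, 0.02, 0, 0, 0, 80], [0, 0, 0.02, 0, 0, 0, 80], [0, 0, 0, 0, 0, 0, 80]]]'

```text
time_s: 11.1
tool_pos: [0.5031, -0.3252, 0.0032]
tool_rot: [0.946, 0.326, 0.001, 0.001]
wrist_force: [-0.1, -0.4, -0.5]
width: 0.69
```

Run:
```python
from h import *
P=monitor.read_state()['tool_pos']; go(*P,np.radians(38))
s=cam('side'); r0,q0=285,205
p=cv2.convertScaleAbs(s['pixels'][r0:r0+75,q0:q0+80],alpha=2)
p=cv2.resize(p,None,fx=8,fy=8,interpolation=cv2.INTER_CUBIC)
for z in (0,.02,.04): 
        r,q=proj(s,P+[0,0,z]); cv2.circle(p,(int((q-q0+.5)*8),int((r-r0+.5)*8)),3,(255,0,0),-1)
cv2.imwrite('pics/side10.png',p[:,:,::-1])
```

```text
shift [0. 0. 0.] rot [ 0.0029 -0.0003  0.    ] | t 11.1 pos [ 0.5031 -0.3252  0.0032] yaw 38.0 F [-0.06 -0.39 -0.54] M [ 0.02  0.02 -0.05] w 0.69
```

View pics/side10.png

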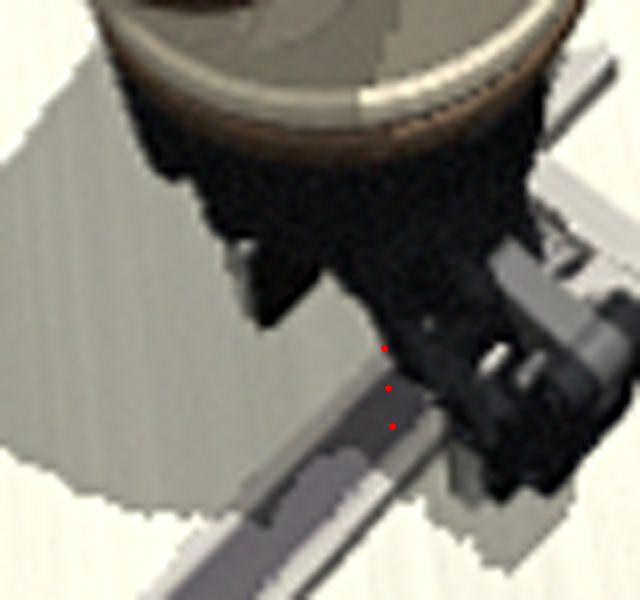

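Request:
servo_tool --plan '[[[0, 0, 0.004, 0.003, 0, 0, 80], [0, 0, 0.004, 0, 0, 0, 80], [0, 0, 0.003, 0, 0, 0, 80]]]'

```text
time_s: 11.45
tool_pos: [0.5043, -0.3267, -0.0047]
tool_rot: [0.946, 0.325, 0.001, 0.002]
wrist_force: [0.1, 0.5, 0.6]
width: 0.683
```

Request:
servo_tool --plan '[[[0, 0, 0.003, 0, 0, 0, 80], [0, 0, 0.002, 0, 0, 0, 80], [0, 0, 0.001, 0, 0, 0, 80]]]'

```text
time_s: 11.75
tool_pos: [0.5044, -0.3269, -0.0107]
tool_rot: [0.946, 0.325, 0.001, 0.002]
wrist_force: [-0.4, 0.6, 0.1]
width: 0.683
```

Run:
```python
from h import *
P=monitor.read_state()['tool_pos']; go(*P,np.radians(38))
s=cam('side'); r0,q0=285,205
p=cv2.convertScaleAbs(s['pixels'][r0:r0+75,q0:q0+80],alpha=2)
p=cv2.resize(p,None,fx=8,fy=8,interpolation=cv2.INTER_CUBIC)
for z in (0,.02,.04): 
        r,q=proj(s,P+[0,0,z]); cv2.circle(p,(int((q-q0+.5)*8),int((r-r0+.5)*8)),3,(255,0,0),-1)
cv2.imwrite('pics/side11.png',p[:,:,::-1])
```

```text
shift [0. 0. 0.] rot [ 0.0045 -0.0013 -0.0005] | t 11.75 pos [ 0.5044 -0.3269 -0.0107] yaw 37.97 F [-0.37  0.62  0.1 ] M [-0.   -0.02  0.01] w 0.683
```

View pics/side11.png

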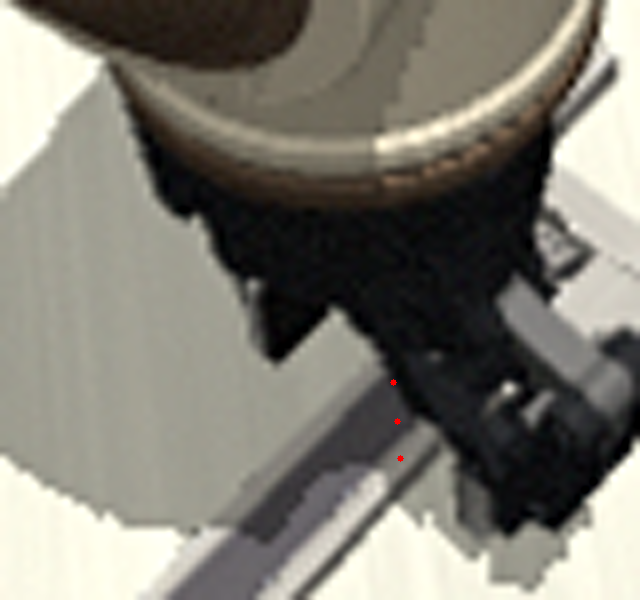

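Request:
servo_tool --plan '[[[0, -0.006, 0, 0.003, 0, 0, 80], [0, 0, 0.002, 0, 0, 0, 80], [0, 0, 0.002, 0, 0, 0, 80], [0, 0, 0.002, 0, 0, 0, 80]]]'

```text
time_s: 12.2
tool_pos: [0.5004, -0.3217, -0.0169]
tool_rot: [0.946, 0.325, 0.001, 0.001]
wrist_force: [0.2, -0.7, 0.4]
width: 0.691
```

Request:
servo_tool --plan '[[[0, 0, 0.0015, 0, 0, 0, 80], [0, 0, 0.0015, 0, 0, 0, 80], [0, 0, 0.001, 0, 0, 0, 80]]]'

```text
time_s: 12.5
tool_pos: [0.5004, -0.3217, -0.0215]
tool_rot: [0.946, 0.325, 0.001, 0.0]
wrist_force: [-0.9, 0.1, 0.4]
width: 0.684
```

Run:
```python
from h import *
P=monitor.read_state()['tool_pos']; go(*P,np.radians(38))
s=cam('side'); r0,q0=285,205
p=cv2.convertScaleAbs(s['pixels'][r0:r0+75,q0:q0+80],alpha=3)
p=cv2.resize(p,None,fx=8,fy=8,interpolation=cv2.INTER_CUBIC)
for z in (0,.02,.04): 
        r,q=proj(s,P+[0,0,z]); cv2.circle(p,(int((q-q0+.5)*8),int((r-r0+.5)*8)),3,(255,0,0),-1)
cv2.imwrite('pics/side12.png',p[:,:,::-1])
```

```text
shift [0. 0. 0.] rot [ 0.0015 -0.0013 -0.0004] | t 12.5 pos [ 0.5004 -0.3217 -0.0215] yaw 37.97 F [-0.89  0.09  0.38] M [-0.02 -0.02 -0.04] w 0.684
```

View pics/side12.png

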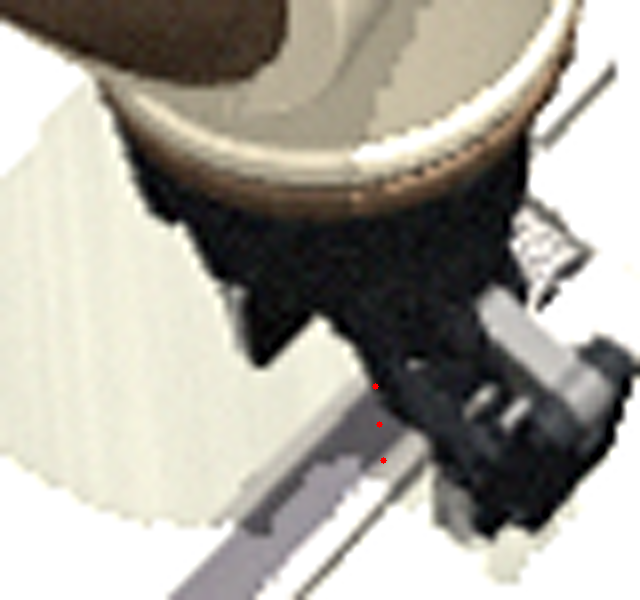

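Request:
servo_tool --plan '[[[0, 0, 0, 0, 0, 0, 120], [0, 0, 0, 0, 0, 0, 150], [0, 0, 0, 0, 0, 0, 170], [0, 0, 0, 0, 0, 0, 190], [0, 0, 0, 0, 0, 0, 255], [0, 0, 0, 0, 0, 0, 255], [0, 0, 0, 0, 0, 0, 255]]]'

```text
time_s: 13.25
tool_pos: [0.5009, -0.3221, -0.0206]
tool_rot: [0.946, 0.325, 0.001, 0.001]
wrist_force: [-1.0, -0.8, 0.9]
width: 0.287
```

Run:
```python
from h import *
P=monitor.read_state()['tool_pos']; go(*P,np.radians(38))
```

```text
shift [0. 0. 0.] rot [ 0.0027 -0.0016 -0.0004] | t 13.25 pos [ 0.5009 -0.3221 -0.0206] yaw 37.98 F [-1.01 -0.76  0.92] M [ 0.03  0.01 -0.01] w 0.287
```

Request:
servo_tool --plan '[[[0, 0, -0.01, 0, 0, 0, 255], [0, 0, -0.02, 0, 0, 0, 255], [0, 0, -0.03, 0, 0, 0, 255], [0, 0, -0.04, 0, 0, 0, 255], [0, 0, -0.04, 0, 0, 0, 255], [0, 0, -0.04, 0, 0, 0, 255], [0, 0, -0.04, 0, 0, 0, 255], [0, 0, -0.04, 0, 0, 0, 255], [0, 0, -0.02, 0, 0, 0, 255], [0, 0, 0, 0, 0, 0, 255]]]'

```text
time_s: 14.25
tool_pos: [0.4972, -0.3196, 0.2727]
tool_rot: [0.946, 0.325, -0.001, -0.002]
wrist_force: [0.4, -0.9, -5.1]
width: 0.286
```

Run:
```python
from h import *
P=monitor.read_state()['tool_pos']; go(*P,np.radians(38))
for n in('side','top'):
    s=cam(n); save(s,n+'13.png')
    for t in ['wrench','wrench_jaw','wrench_worm']:
        r=mark_of(n,t); print(n,t,[(np.round(x['position'],1).tolist(),round(x['confidence'],2)) for x in r[:2]])
```

```text
shift [0. 0. 0.] rot [-0.0036  0.0003 -0.0004] | t 14.25 pos [ 0.4972 -0.3196  0.2727] yaw 37.98 F [ 0.4  -0.9  -5.08] M [-0.1   0.06 -0.  ] w 0.286
side wrench [([198.9, 285.3], 0.9)]
side wrench_jaw [([199.3, 274.5], 0.75)]
side wrench_worm []
top wrench [([212.0, 346.1], 0.76)]
top wrench_jaw [([215.3, 340.5], 0.54)]
top wrench_worm []
```

View pics/side13.png

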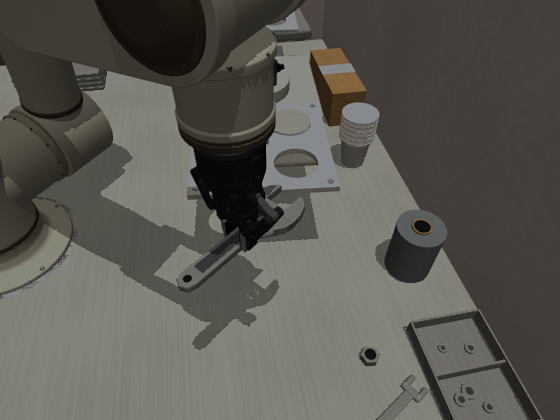

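View pics/top13.png

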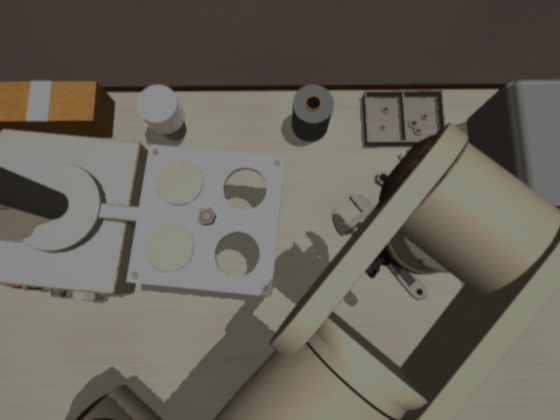

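Run:
```python
from h import *
s=cam('side');t=cam('top')
a=mark_of('top','wrench')[0]['position'];b=mark_of('side','wrench')[0]['position']
o,e=tri(t,a,s,b); print('origin',o,e)
h,e=tri(t,(291.5,419.5),s,(278.5,186.5)); print('hole',h,e)
P=monitor.read_state()['tool_pos']
d=(o-h); print(np.degrees(np.arctan2(d[1],d[0])),np.linalg.norm(d[:2]),d[2])
y=np.radians(38);ux=np.array([np.cos(y),np.sin(y)]);uy=np.array([-ux[1],ux[0]])
for q in(o,h): print(ux@(q-P)[:2],uy@(q-P)[:2],(q-P)[2])
go(*P,y)
```

```text
origin [ 0.5649367  -0.25967941  0.29032828] 0.007495400240272627
hole [ 0.42631925 -0.37358234  0.30219721] 0.0006848081443528067
39.410183679496335 0.17941202697775904 -0.011868931364351631
0.0903438791090809 0.005063226532590379 0.021248831497794496
-0.0890138096074793 0.0006479210480711079 0.03311776286214613
shift [0. 0. 0.] rot [-0.0083  0.0012 -0.0004] | t 14.85 pos [ 0.4969 -0.3193  0.2691] yaw 37.98 F [-0.18  0.23 -5.28] M [-0.06  0.09 -0.  ] w 0.285
```

Run:
```python
from h import *
go(.5855,-.0952,.27,np.radians(96.5))
```

```text
shift [ 2.078e-01 -1.221e-01 -2.000e-04] rot [-0.0082 -0.0031 -1.0214] | t 14.85 pos [ 0.4969 -0.3193  0.2691] yaw 37.98 F [-0.18  0.23 -5.28] M [-0.06  0.09 -0.  ] w 0.285
```

Translate first (clear of everything at that height), then rotate.

Request:
servo_tool --plan '[[[0.02, -0.012, -0.002, 0, 0, 0, 255], [0.04, -0.0235, 0, 0, 0, 0, 255], [0.04, -0.0235, 0, 0, 0, 0, 255], [0.04, -0.0235, 0, 0, 0, 0, 255], [0.04, -0.0235, 0, 0, 0, 0, 255], [0.02, -0.012, 0, 0, 0, 0, 255], [0, 0, 0, 0, 0, -0.1, 255], [0, 0, 0, 0, 0, -0.13, 255], [0, 0, 0, 0, 0, -0.13, 255], [0, 0, 0, 0, 0, -0.13, 255]]]'

```text
time_s: 15.85
tool_pos: [0.5849, -0.0941, 0.2703]
tool_rot: [0.835, 0.551, -0.001, -0.005]
wrist_force: [-0.1, 0.1, -4.7]
width: 0.287
```

Request:
servo_tool --plan '[[[0, 0, 0, 0, 0, -0.13, 255], [0, 0, 0, 0, 0, -0.13, 255], [0, 0, 0, 0, 0, -0.13, 255], [0, 0, 0, 0, 0, -0.1, 255], [0, 0, 0, 0, 0, 0, 255]]]'

```text
time_s: 16.35
tool_pos: [0.585, -0.0938, 0.2699]
tool_rot: [0.667, 0.745, 0.0, -0.005]
wrist_force: [-0.8, 0.7, -4.4]
width: 0.291
```

Run:
```python
from h import *
go(.5855,-.0952,.235,np.radians(96.5))
```

```text
shift [-0.0017  0.0006  0.0349] rot [-0.0066 -0.0074 -0.0023] | t 16.35 pos [ 0.585  -0.0938  0.2699] yaw 96.37 F [-0.77  0.72 -4.38] M [-0.12 -0.06 -0.  ] w 0.291
```

Request:
servo_tool --plan '[[[-0.001, 0.0005, 0.02, -0.0066, -0.0074, -0.0023, 255], [-0.001, 0, 0.02, 0, 0, 0, 255], [0, 0, 0.014, 0, 0, 0, 255], [0, 0, 0, 0, 0, 0, 255], [0, 0, 0, 0, 0, 0, 255]]]'

```text
time_s: 16.85
tool_pos: [0.5859, -0.0957, 0.215]
tool_rot: [0.671, 0.742, 0.0, 0.001]
wrist_force: [0.8, -0.1, -4.4]
width: 0.283
```

```bash
cat > look.py <<'E'
from h import *
import sys
k=sys.argv[1]; z=float(sys.argv[2]) if len(sys.argv)>2 else .2
go(.5855,-.0952,.18,np.radians(96.5))
for n in('side','top'):
    s=cam(n); r,q=proj(s,[.57,-.04,z]); r0,q0=int(r)-35,int(q)-45
    p=cv2.convertScaleAbs(s['pixels'][r0:r0+75,q0:q0+100],alpha=2)
    cv2.imwrite('pics/%s_%s.png'%(n,k),cv2.resize(p,None,fx=8,fy=8,interpolation=cv2.INTER_CUBIC)[:,:,::-1]); save(s,n+k+'f.png'); print(n,r0,q0)
    for t in ['wrench','wrench_jaw','wrench_worm','nut_top']:
        r=mark_of(n,t); print(n,t,[(np.round(x['position'],1).tolist(),round(x['confidence'],2)) for x in r[:2]])
E
python3 look.py 14 .22
```

```text
shift [ 0.0006 -0.0004  0.035 ] rot [ 0.0017  0.0008 -0.013 ] | t 16.85 pos [ 0.5859 -0.0957  0.215 ] yaw 95.75 F [ 0.78 -0.09 -4.4 ] M [-0.08  0.04 -0.05] w 0.283
side 111 215
side wrench [([127.4, 260.4], 0.62)]
side wrench_jaw [([127.4, 249.3], 0.48)]
side wrench_worm []
side nut_top []
top 181 181
top wrench [([212.8, 204.4], 0.89)]
top wrench_jaw [([221.4, 209.0], 0.66)]
top wrench_worm [([207.0, 226.3], 0.4)]
top nut_top [([216.5, 208.3], 0.65)]
```

View pics/side_14.png

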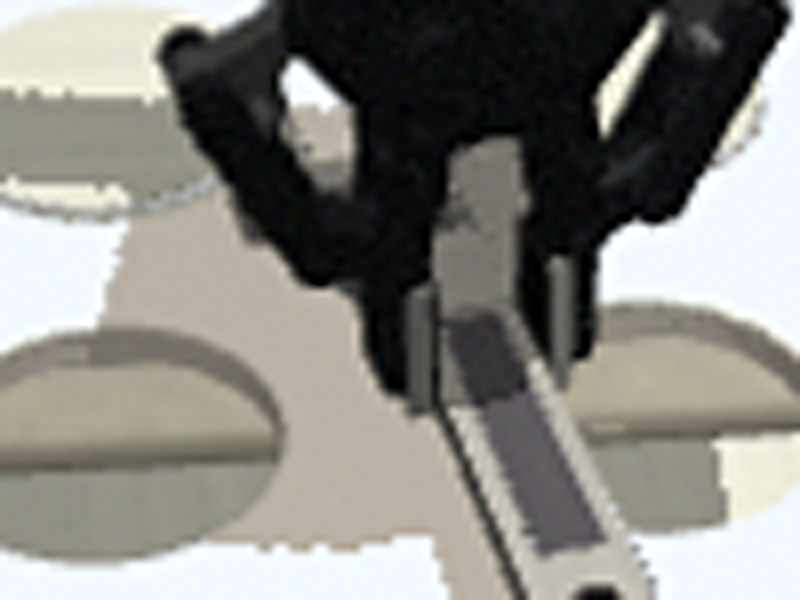

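View pics/top_14.png

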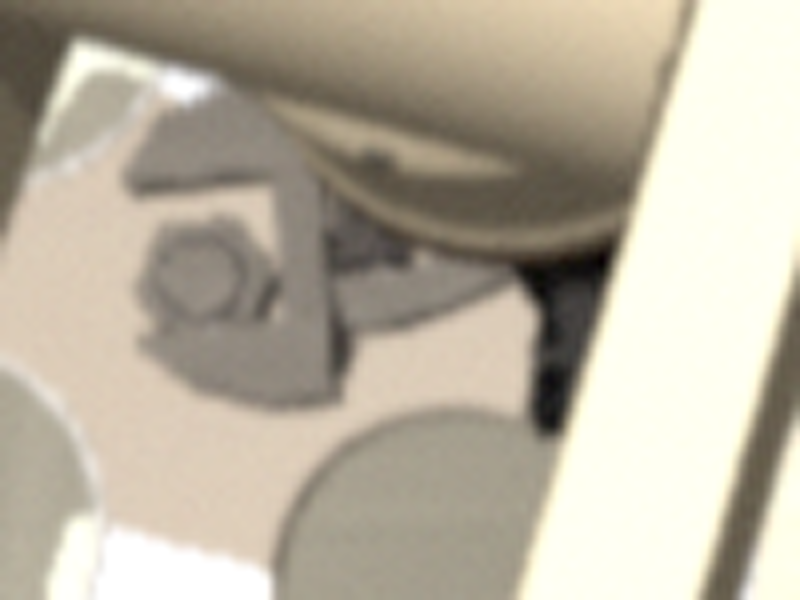

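Run:
```python
import cv2
p=cv2.imread('pics/top14f.png')[186:236,193:233]
p=cv2.convertScaleAbs(p,alpha=3.2,beta=-90)
cv2.imwrite('pics/t15.png',cv2.resize(p,None,fx=12,fy=12,interpolation=cv2.INTER_CUBIC))
```

```text
(no output)
```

View pics/t15.png

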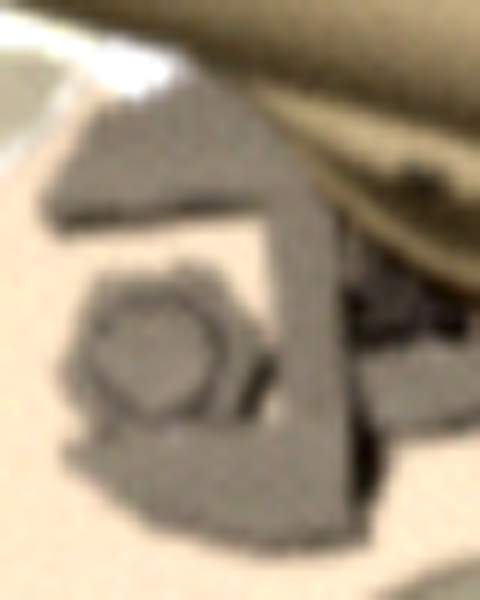

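Run:
```python
from h import *
t=cam('top')
def w(u,v,z): return atz(t,186+v/12-.46,193+u/12-.46,z)
zt=.215+.0209+.014
P=monitor.read_state()['tool_pos']
y=np.radians(95.75);ux=np.array([np.cos(y),np.sin(y)]);uy=np.array([-ux[1],ux[0]])
stud=w(155,350,.222)
print('stud',stud)
for n,p in dict(f1=(60,212),f2=(260,198),m1=(75,450),m2=(180,428),m3=(280,425),b1=(272,230),b2=(285,415)).items():
    q=w(*p,zt); print(n,'relTCP x %.4f y %.4f'%(ux@(q-P)[:2],uy@(q-P)[:2]), 'rel stud %.4f %.4f'%(ux@(q-stud)[:2],uy@(q-stud)[:2]))
```

```text
stud [0.57353685 0.00111502 0.222     ]
f1 relTCP x 0.1057 y -0.0152 rel stud 0.0081 -0.0178
f2 relTCP x 0.0747 y -0.0140 rel stud -0.0229 -0.0166
m1 relTCP x 0.1060 y 0.0224 rel stud 0.0084 0.0198
m2 relTCP x 0.0897 y 0.0208 rel stud -0.0079 0.0182
m3 relTCP x 0.0744 y 0.0220 rel stud -0.0232 0.0194
b1 relTCP x 0.0732 y -0.0088 rel stud -0.0244 -0.0113
b2 relTCP x 0.0735 y 0.0205 rel stud -0.0241 0.0179
```

Request:
servo_tool --plan '[[[0, 0.0005, 0.008, 0.001, 0, -0.01, 255], [0, 0, 0.007, 0, 0, 0, 255], [0, 0, 0.004, 0, 0, 0, 255], [0, 0, 0, 0, 0, 0, 255]]]'

```text
time_s: 17.8
tool_pos: [0.5862, -0.0956, 0.1933]
tool_rot: [0.666, 0.746, -0.0, 0.0]
wrist_force: [-0.3, -0.6, -3.4]
width: 0.285
```

```bash
python3 look.py 16 .21 | head -1;  python3 - <<'E'
import cv2
p=cv2.imread('pics/top16f.png')[186:236,193:233]
p=cv2.convertScaleAbs(p,alpha=3.2,beta=-90)
cv2.imwrite('pics/t16.png',cv2.resize(p,None,fx=12,fy=12,interpolation=cv2.INTER_CUBIC))
E
```

```text
shift [ 0.0005 -0.0007  0.0133] rot [-0.0002  0.0005 -0.0008] | t 17.8 pos [ 0.5862 -0.0956  0.1933] yaw 96.45 F [-0.35 -0.59 -3.43] M [-0.1  -0.02  0.03] w 0.285
```

View pics/t16.png

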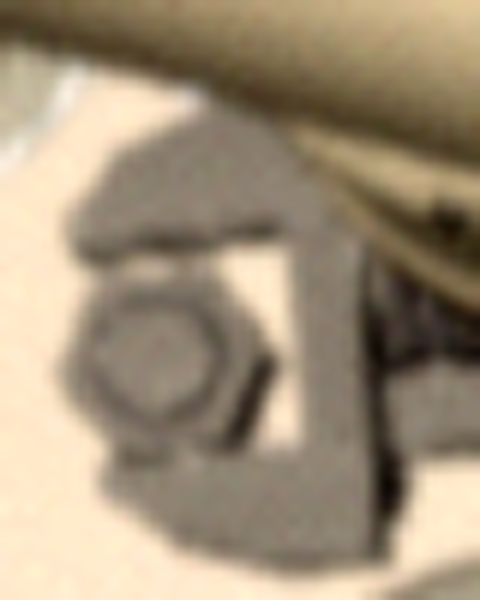

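Request:
servo_tool --plan '[[[0, 0.0003, 0.004, 0, 0, 0, 255], [0, 0, 0.004, 0, 0, 0, 255], [0, 0, 0.0025, 0, 0, 0, 255]]]'

```text
time_s: 18.6
tool_pos: [0.587, -0.0957, 0.1835]
tool_rot: [0.666, 0.746, 0.0, 0.001]
wrist_force: [-0.2, -0.7, -5.5]
width: 0.281
```

Request:
servo_tool --plan '[[[0, 0, 0.001, 0, 0, 0, 255], [0, 0, 0.001, 0, 0, 0, 255]]]'

```text
time_s: 18.8
tool_pos: [0.5869, -0.0957, 0.1808]
tool_rot: [0.666, 0.746, 0.0, 0.001]
wrist_force: [0.5, -0.2, -4.4]
width: 0.282
```

Request:
servo_tool --plan '[[[0, 0, 0.001, 0, 0, 0, 255], [0, 0, 0.0007, 0, 0, 0, 255]]]'

```text
time_s: 19.0
tool_pos: [0.587, -0.0957, 0.1793]
tool_rot: [0.666, 0.746, 0.0, 0.001]
wrist_force: [-1.4, 0.7, 5.2]
width: 0.28
```

Request:
servo_tool --plan '[[[0, 0, 0.0007, 0, 0, 0, 255], [0, 0, 0.0005, 0, 0, 0, 255]]]'

```text
time_s: 19.2
tool_pos: [0.5873, -0.0957, 0.1794]
tool_rot: [0.666, 0.746, 0.001, 0.002]
wrist_force: [-1.9, 0.3, 1.9]
width: 0.282
```

Request:
servo_tool --plan '[[[0.0015, 0, -0.0002, 0, 0, 0, 255], [0.002, 0, 0, 0, 0, 0, 255], [0.0015, 0, 0, 0, 0, 0, 255]]]'

```text
time_s: 19.5
tool_pos: [0.5868, -0.0908, 0.1794]
tool_rot: [0.666, 0.746, 0.0, 0.002]
wrist_force: [-0.2, -2.3, -1.3]
width: 0.286
```

```bash
python3 look.py 17 .21;  python3 - <<'E'
import cv2
p=cv2.imread('pics/top17f.png')[186:236,193:233]
p=cv2.convertScaleAbs(p,alpha=3.2,beta=-90)
cv2.imwrite('pics/t17.png',cv2.resize(p,None,fx=12,fy=12,interpolation=cv2.INTER_CUBIC))
E
```

```text
shift [-0.0042 -0.0018 -0.0006] rot [ 0.0033  0.0023 -0.0011] | t 19.5 pos [ 0.5868 -0.0908  0.1794] yaw 96.44 F [-0.22 -2.3  -1.3 ] M [-0.31  0.02  0.03] w 0.286
side 115 216
side wrench [([141.0, 261.2], 0.9)]
side wrench_jaw [([141.2, 250.4], 0.51)]
side wrench_worm []
side nut_top [([137.1, 260.2], 0.56)]
top 182 182
top wrench [([219.2, 206.5], 0.83)]
top wrench_jaw [([225.6, 210.3], 0.46)]
top wrench_worm [([212.0, 228.4], 0.49)]
top nut_top [([215.4, 209.0], 0.48)]
```

View pics/t17.png

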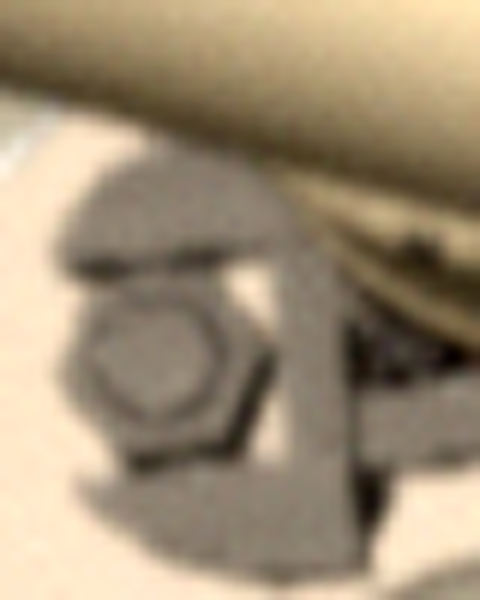

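Request:
servo_tool --plan '[[[0, 0, 0, 0, 0, 0, 170], [0, 0, 0, 0, 0, 0, 130], [0, 0, 0, 0, 0, 0, 110], [0, 0, -0.01, 0, 0, 0, 110], [0, 0, -0.02, 0, 0, 0, 110], [0, 0, -0.02, 0, 0, 0, 255], [0, 0, 0, 0, 0, 0, 255]]]'

```text
time_s: 20.7
tool_pos: [0.5867, -0.0913, 0.2338]
tool_rot: [0.666, 0.746, 0.001, 0.003]
wrist_force: [-0.4, -0.6, 0.8]
width: 0.238
```

Run:
```python
from h import *
P0=np.array([.5868,-.0908]); y=np.radians(96.4); ux=np.array([np.cos(y),np.sin(y)])
q=P0+ux*(.0503-.009); print(q)
go(q[0],q[1],.205,y)
s=cam('side');save(s,'side18f.png')
p=s['pixels'][90:190,190:310]; cv2.imwrite('pics/s18.png',cv2.resize(p,None,fx=6,fy=6,interpolation=cv2.INTER_CUBIC)[:,:,::-1])
```

```text
[ 0.58219633 -0.04975738]
shift [0.0419 0.     0.0286] rot [0.0046 0.0032 0.0004] | t 20.7 pos [ 0.5867 -0.0913  0.2338] yaw 96.42 F [-0.4  -0.61  0.75] M [-0.01  0.    0.01] w 0.238
```

View pics/s18.png

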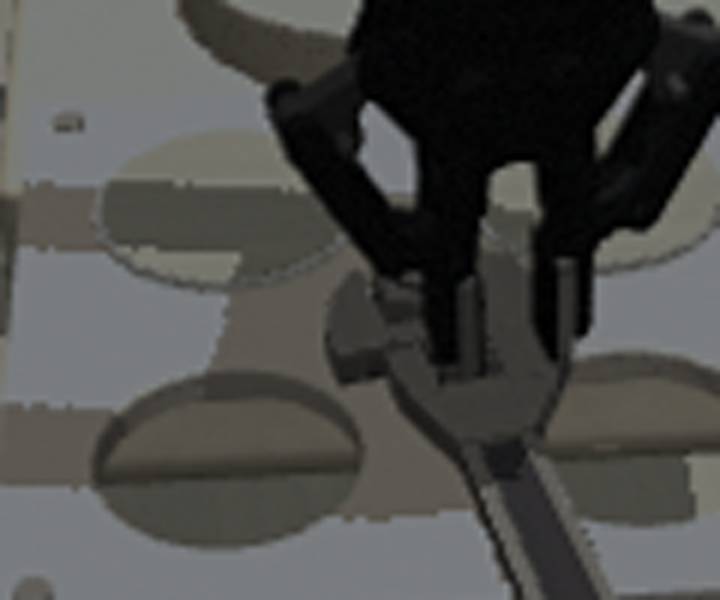

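Request:
servo_tool --plan '[[[0.02, 0, 0, 0.004, 0.003, 0, 255], [0.022, 0, 0.01, 0, 0, 0, 255], [0, 0, 0.012, 0, 0, 0, 255], [0, 0, 0.004, 0, 0, 0, 255], [0, 0, 0, 0, 0, 0, 255]]]'

```text
time_s: 21.25
tool_pos: [0.581, -0.0491, 0.2036]
tool_rot: [0.667, 0.745, -0.001, -0.001]
wrist_force: [-0.5, -0.5, -0.3]
width: 0.003
```

Run:
```python
from h import *
go(.5822,-.0498,.1977,np.radians(96.4))
```

```text
shift [-0.0009  0.0012  0.0059] rot [-0.0027 -0.0006 -0.0006] | t 21.25 pos [ 0.581  -0.0491  0.2036] yaw 96.37 F [-0.5  -0.45 -0.28] M [ 0.04 -0.02  0.03] w 0.003
```

Request:
servo_tool --plan '[[[-0.001, 0.0012, 0.003, -0.0027, 0, 0, 255], [0, 0, 0.0015, 0, 0, 0, 255], [0, 0, 0.001, 0, 0, 0, 255], [0, 0, 0.0007, 0, 0, 0, 255]]]'

```text
time_s: 21.65
tool_pos: [0.5827, -0.0516, 0.1974]
tool_rot: [0.667, 0.745, 0.0, 0.0]
wrist_force: [-0.2, 0.1, 0.1]
width: 0.001
```

Request:
servo_tool --plan '[[[0, 0, 0.0005, 0, 0, 0, 255]]]'

```text
time_s: 21.75
tool_pos: [0.5827, -0.0518, 0.1969]
tool_rot: [0.667, 0.745, 0.0, 0.0]
wrist_force: [0.6, 0.1, -0.9]
width: -0.003
```

Request:
servo_tool --plan '[[[0, 0, 0.0005, 0, 0, 0, 255]]]'

```text
time_s: 21.85
tool_pos: [0.5828, -0.0519, 0.1966]
tool_rot: [0.667, 0.745, 0.0, 0.0]
wrist_force: [0.1, 0.4, 1.6]
width: 0.004
```

Request:
servo_tool --plan '[[[0.001, 0, 0.0006, 0, 0, 0, 255]]]'

```text
time_s: 21.95
tool_pos: [0.5829, -0.0513, 0.1964]
tool_rot: [0.668, 0.745, 0.0, 0.001]
wrist_force: [0.1, -5.4, 6.4]
width: 0.007
```

Request:
servo_tool --plan '[[[0.002, 0, 0.0007, 0, 0, 0, 255]]]'

```text
time_s: 22.05
tool_pos: [0.583, -0.0502, 0.1963]
tool_rot: [0.668, 0.744, 0.0, 0.002]
wrist_force: [-0.1, -11.5, 7.6]
width: 0.001
```

Request:
servo_tool --plan '[[[0.002, 0, 0.0007, 0, 0, 0, 255]]]'

```text
time_s: 22.15
tool_pos: [0.5832, -0.0494, 0.1966]
tool_rot: [0.668, 0.744, -0.0, 0.003]
wrist_force: [-0.9, -12.7, 9.2]
width: 0.004
```

Request:
servo_tool --plan '[[[0, 0, -0.004, 0, 0, 0, 255], [0.006, 0, 0, 0, 0, 0, 255], [0, 0, 0.0015, 0, 0, 0, 255], [0, 0, 0.001, 0, 0, 0, 255]]]'

```text
time_s: 22.55
tool_pos: [0.5825, -0.0426, 0.1983]
tool_rot: [0.668, 0.744, -0.0, 0.004]
wrist_force: [0.8, -0.7, -0.6]
width: -0.002
```

Request:
servo_tool --plan '[[[0, 0, 0.0007, 0, 0, 0, 255]]]'

```text
time_s: 22.65
tool_pos: [0.5825, -0.0424, 0.1974]
tool_rot: [0.668, 0.744, -0.0, 0.004]
wrist_force: [-0.4, -1.1, 10.4]
width: -0.001
```

Request:
servo_tool --plan '[[[0, 0, 0.0007, 0, 0, 0, 255]]]'

```text
time_s: 22.75
tool_pos: [0.5828, -0.0424, 0.1974]
tool_rot: [0.668, 0.744, 0.0, 0.004]
wrist_force: [-2.6, 0.0, 14.1]
width: 0.002
```

Request:
servo_tool --plan '[[[0.002, 0, 0.0008, 0, 0, 0, 255], [0.0025, 0, 0.0008, 0, 0, 0, 255]]]'

```text
time_s: 22.95
tool_pos: [0.5829, -0.0398, 0.1975]
tool_rot: [0.668, 0.744, -0.0, 0.006]
wrist_force: [-3.5, -8.0, 8.4]
width: -0.001
```

Request:
servo_tool --plan '[[[0.0025, 0, 0.0008, 0, 0, 0, 255], [0.0025, 0, 0.0008, 0, 0, 0, 255]]]'

```text
time_s: 23.15
tool_pos: [0.5826, -0.037, 0.1975]
tool_rot: [0.669, 0.743, -0.001, 0.009]
wrist_force: [-2.7, -8.7, 9.3]
width: 0.0
```

Request:
servo_tool --plan '[[[0.0025, 0, 0.0008, 0, 0, 0, 255]]]'

```text
time_s: 23.25
tool_pos: [0.5825, -0.0355, 0.1974]
tool_rot: [0.669, 0.743, -0.002, 0.01]
wrist_force: [-2.9, -8.5, 10.3]
width: 0.0
```

```bash
python3 look.py 19 .21
```

```text
shift [-0.0594 -0.0035  0.0183] rot [ 0.0105  0.0163 -0.0083] | t 23.25 pos [ 0.5825 -0.0355  0.1974] yaw 96.02 F [-2.87 -8.46 10.28] M [-1.48  0.59 -0.03] w 0.0
side 115 216
side wrench [([148.1, 266.9], 0.73), ([140.8, 260.2], 0.64)]
side wrench_jaw [([142.1, 248.3], 0.48)]
side wrench_worm [([146.4, 266.5], 0.46)]
side nut_top [([137.0, 262.8], 0.6)]
top 182 182
top wrench []
top wrench_jaw []
top wrench_worm []
top nut_top []
```

View pics/top_19.png

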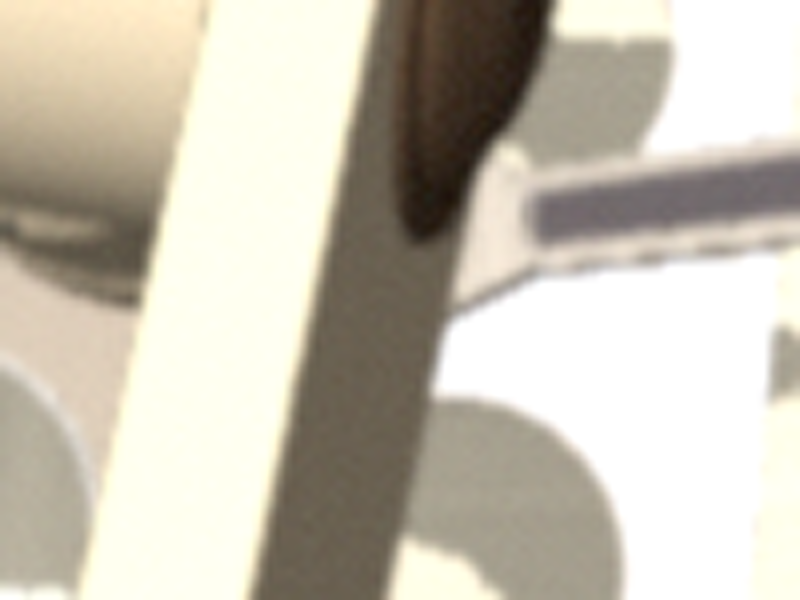

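Request:
servo_tool --plan '[[[0.003, 0, 0.001, 0.005, 0.008, 0, 255], [0.003, 0, 0.001, 0.005, 0.008, 0, 255]]]'

```text
time_s: 23.95
tool_pos: [0.582, -0.0316, 0.1973]
tool_rot: [0.669, 0.743, -0.0, 0.002]
wrist_force: [-4.4, -9.2, 11.8]
width: 0.001
```

Request:
servo_tool --plan '[[[0.003, 0, 0.001, 0, 0, 0, 255]]]'

```text
time_s: 24.05
tool_pos: [0.5819, -0.0298, 0.1972]
tool_rot: [0.67, 0.743, -0.001, 0.003]
wrist_force: [-1.9, -7.5, 9.1]
width: 0.002
```

Request:
servo_tool --plan '[[[0, 0, -0.006, 0, 0, 0, 255], [-0.02, 0, 0, 0, 0, 0, 255], [-0.03, 0, -0.01, 0, 0, 0, 255]]]'

```text
time_s: 24.35
tool_pos: [0.5865, -0.0776, 0.2134]
tool_rot: [0.668, 0.744, -0.001, 0.002]
wrist_force: [-0.3, -0.6, 0.5]
width: -0.001
```

```bash
python3 look.py 20 .21
python3 - <<'E'
import cv2
p=cv2.imread('pics/top20f.png')[186:236,193:243]
p=cv2.convertScaleAbs(p,alpha=3.2,beta=-90)
cv2.imwrite('pics/t20.png',cv2.resize(p,None,fx=12,fy=12,interpolation=cv2.INTER_CUBIC))
E
```

```text
shift [-0.0173 -0.0029  0.0334] rot [ 0.0014  0.0042 -0.0067] | t 24.35 pos [ 0.5865 -0.0776  0.2134] yaw 96.12 F [-0.26 -0.65  0.51] M [-0.07 -0.03 -0.02] w -0.001
side 115 216
side wrench [([142.0, 258.8], 0.95)]
side wrench_jaw [([141.1, 251.8], 0.69)]
side wrench_worm [([148.3, 265.8], 0.42)]
side nut_top [([135.6, 261.8], 0.45)]
top 182 182
top wrench [([218.6, 205.2], 0.92)]
top wrench_jaw [([226.5, 207.0], 0.56), ([215.8, 205.5], 0.21)]
top wrench_worm [([214.8, 225.5], 0.56)]
top nut_top [([215.0, 205.7], 0.54)]
```

View pics/t20.png

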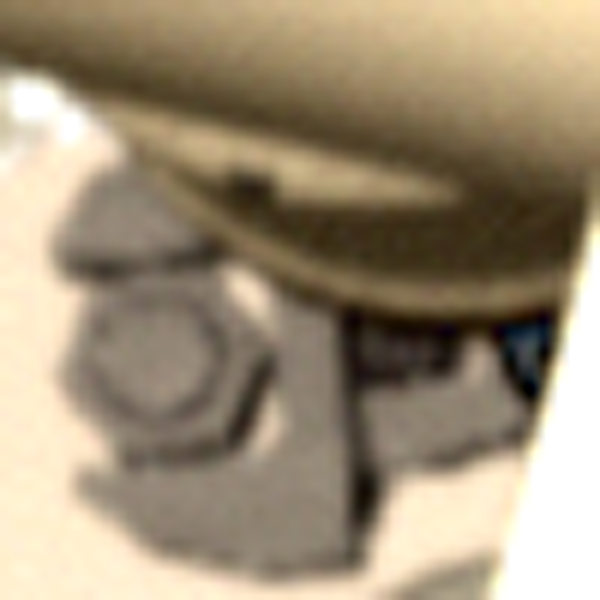

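View pics/side_20.png

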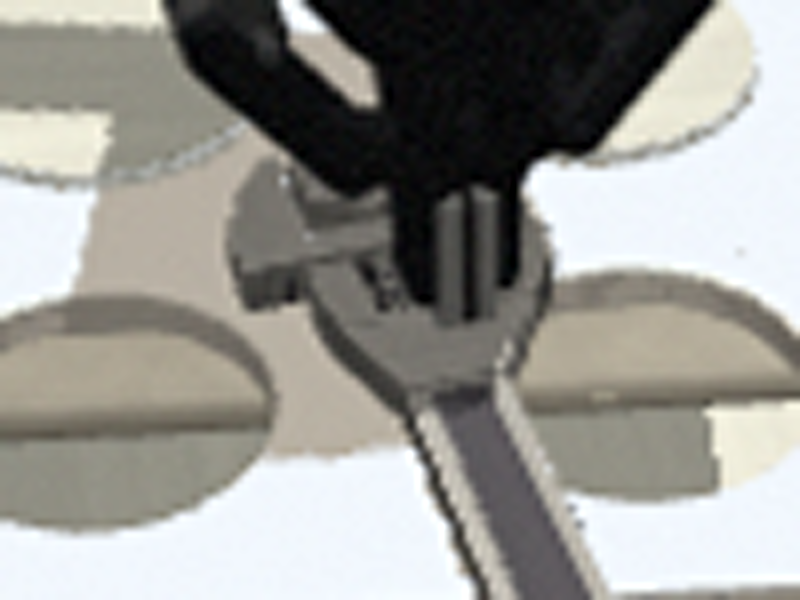

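Request:
servo_tool --plan '[[[0.026, 0.002, 0, 0, 0.004, -0.005, 255], [0.001, 0, 0.008, 0, 0, 0, 255], [0, 0, 0.004, 0, 0, 0, 255], [0, 0, 0, 0, 0, 0, 255]]]'

```text
time_s: 25.25
tool_pos: [0.5858, -0.049, 0.201]
tool_rot: [0.666, 0.746, 0.001, 0.001]
wrist_force: [-0.5, -0.1, 1.0]
width: -0.002
```

Run:
```python
from h import *
go(.5822,-.0495,.1974,np.radians(96.4))
```

```text
shift [-0.0001 -0.0037  0.0036] rot [0.0025 0.001  0.0002] | t 25.25 pos [ 0.5858 -0.049   0.201 ] yaw 96.41 F [-0.52 -0.08  1.03] M [ 0.02 -0.    0.04] w -0.002
```

Request:
servo_tool --plan '[[[0, -0.003, 0.002, 0.002, 0.001, 0, 255], [0, 0, 0.001, 0, 0, 0, 255], [0, 0, 0.0008, 0, 0, 0, 255], [0.002, 0, 0.001, 0, 0, 0, 255], [0.004, 0, 0.001, 0, 0, 0, 255]]]'

```text
time_s: 25.75
tool_pos: [0.583, -0.0472, 0.197]
tool_rot: [0.668, 0.745, -0.0, 0.003]
wrist_force: [-1.5, -13.4, 19.6]
width: -0.002
```

Request:
servo_tool --plan '[[[0.004, 0, 0.001, 0.002, 0.004, 0, 255], [0.004, 0, 0.001, 0.002, 0.004, 0, 255], [0.004, 0, 0.001, 0.002, 0.004, 0, 255]]]'

```text
time_s: 26.05
tool_pos: [0.5825, -0.0388, 0.1975]
tool_rot: [0.669, 0.744, 0.0, 0.001]
wrist_force: [-2.8, -8.0, 7.8]
width: 0.002
```

Request:
servo_tool --plan '[[[0.004, 0, 0.001, 0.002, 0.004, 0, 255], [0.004, 0, 0.001, 0.002, 0.004, 0, 255]]]'

```text
time_s: 26.25
tool_pos: [0.582, -0.033, 0.1975]
tool_rot: [0.669, 0.743, 0.001, -0.001]
wrist_force: [-4.4, -7.9, 8.7]
width: 0.001
```

Request:
servo_tool --plan '[[[0.004, 0, 0.001, 0, 0, 0, 255], [0, 0, -0.006, 0, 0, 0, 255], [-0.02, 0.001, 0, 0, 0, 0, 255], [0, 0, 0, 0, 0, 0, 255]]]'

```text
time_s: 26.65
tool_pos: [0.5851, -0.0503, 0.2049]
tool_rot: [0.67, 0.743, 0.001, 0.0]
wrist_force: [-1.1, 1.2, -0.6]
width: 0.002
```

```bash
python3 - <<'E'
from h import *
go(.5824,-.0495,.1974,np.radians(96.4))
E
python3 look.py 21 .21
python3 - <<'E'
import cv2
p=cv2.imread('pics/top21f.png')[186:236,193:243]
p=cv2.convertScaleAbs(p,alpha=3.2,beta=-90)
cv2.imwrite('pics/t21.png',cv2.resize(p,None,fx=12,fy=12,interpolation=cv2.INTER_CUBIC))
E
```

```text
shift [ 0.0011 -0.0026  0.0075] rot [ 0.0019 -0.0004 -0.0081] | t 26.65 pos [ 0.5851 -0.0503  0.2049] yaw 95.94 F [-1.12  1.2  -0.55] M [ 0.02 -0.03 -0.03] w 0.002
shift [-0.0447 -0.0043  0.0249] rot [ 0.0019 -0.0004 -0.0099] | t 26.65 pos [ 0.5851 -0.0503  0.2049] yaw 95.94 F [-1.12  1.2  -0.55] M [ 0.02 -0.03 -0.03] w 0.002
side 115 216
side wrench [([141.6, 261.4], 0.62)]
side wrench_jaw [([143.1, 249.6], 0.67)]
side wrench_worm [([148.2, 265.4], 0.63)]
side nut_top [([138.5, 262.0], 0.39)]
top 182 182
top wrench [([219.6, 204.9], 0.6)]
top wrench_jaw [([225.2, 208.7], 0.4)]
top wrench_worm []
top nut_top [([216.3, 206.1], 0.56), ([218.1, 206.7], 0.46)]
```

View pics/side_21.png

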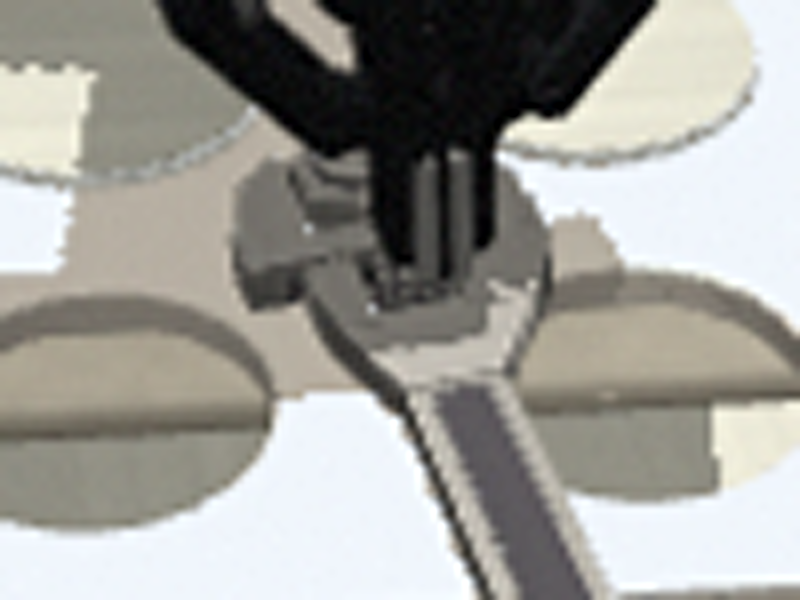

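Request:
servo_tool --plan '[[[0.001, -0.002, 0.003, 0.002, 0, -0.008, 255], [0, 0, 0.003, 0, 0, 0, 255], [0, 0, 0.001, 0, 0, 0, 255], [0.002, 0, 0.001, 0, 0, 0, 255], [0.004, 0, 0.001, 0, 0.003, 0, 255]]]'

```text
time_s: 27.65
tool_pos: [0.5829, -0.0439, 0.1974]
tool_rot: [0.666, 0.746, 0.001, 0.002]
wrist_force: [-3.1, -8.9, 11.9]
width: -0.002
```

Request:
servo_tool --plan '[[[0.004, 0, 0.001, 0.002, 0.004, 0, 255], [0.004, 0, 0.001, 0.002, 0.004, 0, 255], [0.004, 0, 0.001, 0.002, 0.004, 0, 255]]]'

```text
time_s: 27.95
tool_pos: [0.5819, -0.0354, 0.1975]
tool_rot: [0.667, 0.745, 0.001, -0.001]
wrist_force: [-5.5, -10.2, 11.2]
width: -0.001
```

Request:
servo_tool --plan '[[[0.004, 0, 0.001, 0.002, 0.004, 0, 255], [0.004, 0, 0.001, 0.002, 0.004, 0, 255]]]'

```text
time_s: 28.15
tool_pos: [0.5811, -0.0298, 0.1974]
tool_rot: [0.668, 0.744, 0.001, -0.003]
wrist_force: [-1.3, -6.4, 8.2]
width: -0.001
```

Request:
servo_tool --plan '[[[0.004, 0, 0.001, 0, 0, -0.004, 255], [0, 0, -0.006, 0, 0, 0, 255], [-0.02, 0.001, 0, 0, 0, 0, 255], [0, 0, 0, 0, 0, 0, 255]]]'

```text
time_s: 28.55
tool_pos: [0.584, -0.0458, 0.2035]
tool_rot: [0.666, 0.746, 0.001, -0.003]
wrist_force: [0.5, 1.1, 0.5]
width: -0.002
```

```bash
python3 - <<'E'
from h import *
go(.5824,-.0495,.1974,np.radians(96.4))
E
python3 look.py 22 .21|tail -9
```

```text
shift [-0.0035 -0.002   0.0061] rot [-0.0017 -0.0063  0.0013] | t 28.55 pos [ 0.584  -0.0458  0.2035] yaw 96.47 F [0.53 1.13 0.53] M [ 0.   -0.02  0.04] w -0.002
side wrench [([141.3, 258.5], 0.91)]
side wrench_jaw [([142.3, 249.6], 0.72)]
side wrench_worm [([150.1, 263.5], 0.47), ([135.9, 260.1], 0.34)]
side nut_top [([138.1, 257.4], 0.57)]
top 182 182
top wrench [([219.6, 204.9], 0.73), ([252.9, 181.3], 0.48)]
top wrench_jaw [([225.1, 208.4], 0.4)]
top wrench_worm []
top nut_top [([217.7, 208.0], 0.47)]
```

View pics/side_22.png

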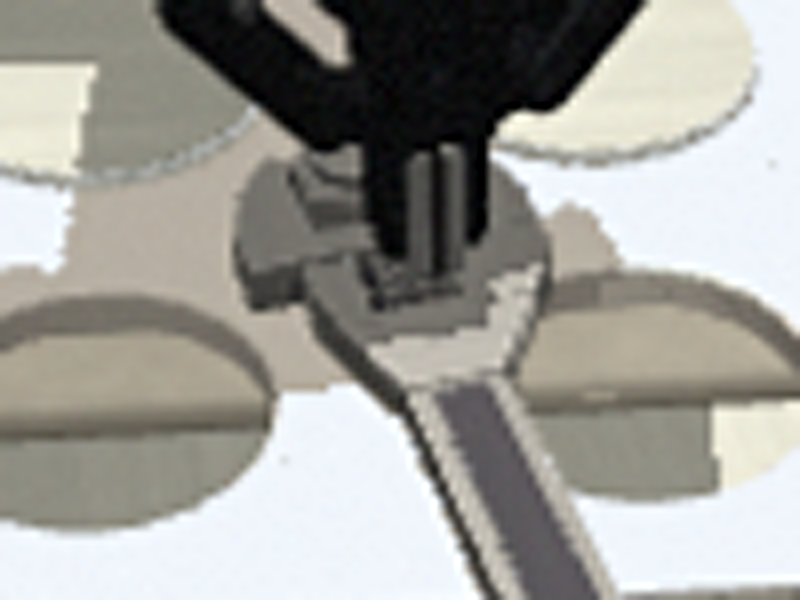

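Request:
servo_tool --plan '[[[-0.0035, -0.0015, 0.002, 0, -0.006, 0, 255], [0, 0, 0.003, 0, 0, 0, 255], [0, 0, 0.0012, 0, 0, 0, 255], [0.002, 0, 0.001, 0, 0, 0, 255], [0.004, 0, 0.001, 0, 0.003, 0, 255]]]'

```text
time_s: 29.55
tool_pos: [0.583, -0.0446, 0.1974]
tool_rot: [0.666, 0.746, 0.0, 0.002]
wrist_force: [-3.0, -9.2, 14.1]
width: -0.002
```

Request:
servo_tool --plan '[[[0.004, 0, 0.001, 0.002, 0.003, 0, 255], [0.004, 0, 0.001, 0.002, 0.003, 0, 255]]]'

```text
time_s: 29.75
tool_pos: [0.5823, -0.039, 0.1974]
tool_rot: [0.667, 0.745, -0.0, 0.001]
wrist_force: [-5.5, -10.3, 10.0]
width: -0.002
```

Request:
servo_tool --plan '[[[0.004, 0, 0.001, 0.002, 0.003, 0, 255], [0.004, 0, 0.001, 0.002, 0.003, 0, 255]]]'

```text
time_s: 29.95
tool_pos: [0.5814, -0.0336, 0.1974]
tool_rot: [0.668, 0.745, -0.001, -0.001]
wrist_force: [-5.8, -9.2, 11.6]
width: -0.002
```

Request:
servo_tool --plan '[[[0.004, 0, 0.001, 0.002, 0.003, 0, 255]]]'

```text
time_s: 30.05
tool_pos: [0.5809, -0.0309, 0.1974]
tool_rot: [0.668, 0.744, -0.001, -0.001]
wrist_force: [-4.2, -8.7, 9.4]
width: 0.0
```

Run:
```python
from h import *
go(.5824,-.0495,.1974,np.radians(96.4))
```

```text
shift [-0.0187 -0.0005 -0.    ] rot [-0.0035 -0.0002 -0.0036] | t 30.05 pos [ 0.5809 -0.0309  0.1974] yaw 96.19 F [-4.23 -8.71  9.37] M [-1.71  0.77 -0.08] w 0.0
```

Request:
servo_tool --plan '[[[0, 0, -0.006, 0, 0, 0, 255], [-0.02, 0.001, -0.01, 0, 0, 0, 255], [-0.045, 0, 0, 0, 0, 0, 255], [-0.045, 0, 0, 0, 0, 0, 255], [0, 0, 0, 0, 0, 0, 255]]]'

```text
time_s: 30.55
tool_pos: [0.5944, -0.1426, 0.2151]
tool_rot: [0.667, 0.745, -0.001, -0.001]
wrist_force: [-0.7, 0.4, 0.8]
width: 0.003
```

```bash
python3 look.py 23 .21|tail -9;python3 - <<'E'
import cv2,numpy as np
p=cv2.imread('pics/top23f.png')[186:236,193:243]
p=cv2.convertScaleAbs(p,alpha=3.2,beta=-90)
a=cv2.resize(p,None,fx=11,fy=11,interpolation=cv2.INTER_CUBIC)
cv2.imwrite('pics/t23.png',a)
E
```

```text
side wrench [([139.3, 262.1], 0.56)]
side wrench_jaw [([140.8, 251.9], 0.61)]
side wrench_worm []
side nut_top []
top 182 182
top wrench [([219.4, 207.2], 0.96), ([213.6, 226.9], 0.29)]
top wrench_jaw []
top wrench_worm [([214.0, 228.6], 0.46)]
top nut_top [([211.7, 204.9], 0.63)]
```

View pics/side_23.png

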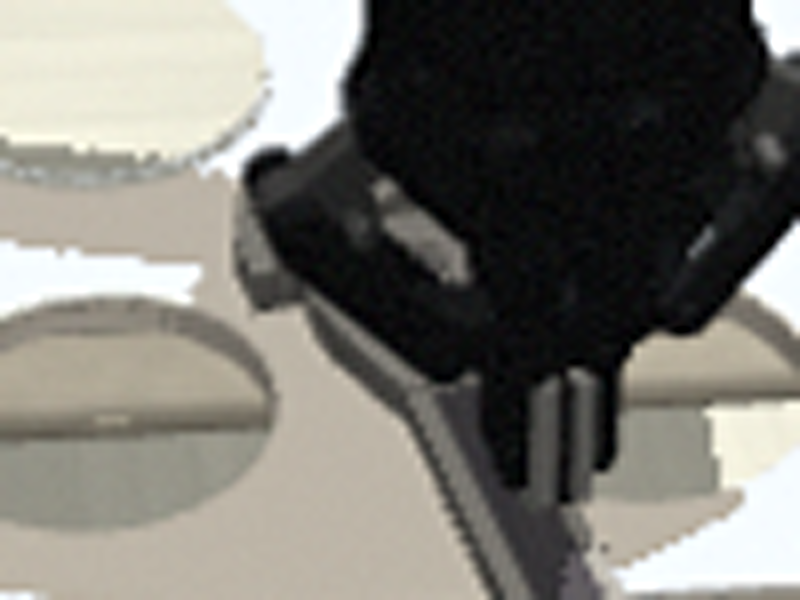

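View pics/t23.png

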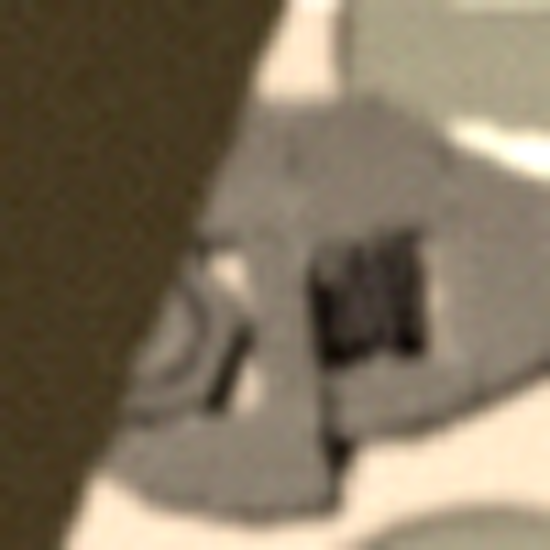

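Request:
servo_tool --plan '[[[0, 0.035, 0, -0.003, 0, -0.003, 255], [0, 0.04, 0, 0, 0, 0, 255], [0, 0, 0, 0, 0, 0, 255]]]'

```text
time_s: 31.35
tool_pos: [0.6706, -0.1276, 0.2158]
tool_rot: [0.664, 0.748, 0.001, 0.0]
wrist_force: [-0.3, -0.7, -1.3]
width: 0.002
```

```bash
python3 look.py 24 .21|tail -9;python3 - <<'E'
import cv2,numpy as np
p=cv2.imread('pics/top24f.png')[186:236,193:243]
p=cv2.convertScaleAbs(p,alpha=3.2,beta=-90)
a=cv2.resize(p,None,fx=12,fy=12,interpolation=cv2.INTER_CUBIC)
cv2.imwrite('pics/t24.png',a)
p=cv2.imread('pics/side24f.png')[110:170,230:290]
p=cv2.convertScaleAbs(p,alpha=2)
cv2.imwrite('pics/s24.png',cv2.resize(p,None,fx=10,fy=10,interpolation=cv2.INTER_CUBIC))
E
```

```text
side wrench []
side wrench_jaw [([144.4, 253.0], 0.66)]
side wrench_worm [([150.6, 262.0], 0.41)]
side nut_top [([138.0, 260.1], 0.56)]
top 182 182
top wrench []
top wrench_jaw [([189.6, 191.6], 0.66)]
top wrench_worm []
top nut_top []
```

View pics/s24.png

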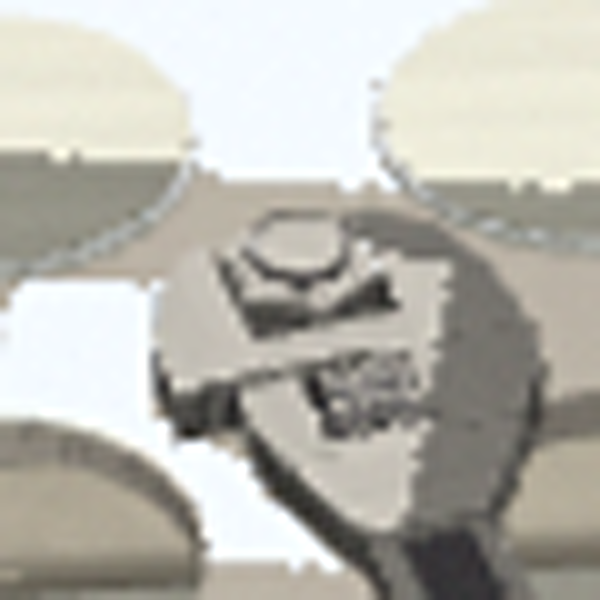

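View pics/t24.png

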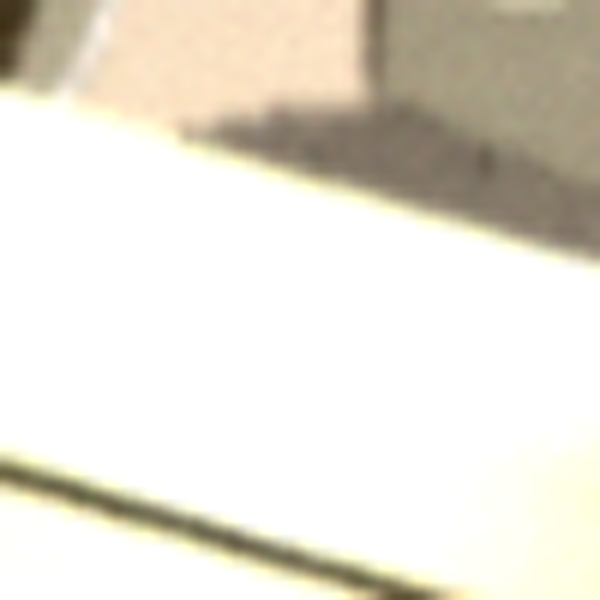

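```bash
cat > ov.py <<'E'
from h import *
import sys
def overlay(img,cam_,o,yaw,r0,q0,h,w,S,out,ys=(.015,.018)):
    p=cv2.resize(cv2.convertScaleAbs(img[r0:r0+h,q0:q0+w],alpha=2),None,fx=S,fy=S,interpolation=cv2.INTER_CUBIC).copy()
    ux=np.array([np.cos(yaw),np.sin(yaw),0]);uy=np.array([-ux[1],ux[0],0])
    def px(x,y,z):
        r,q=proj(cam_,np.array(o)+ux*x+uy*y+[0,0,z]); return (int(round((q-q0+.5)*S)),int(round((r-r0+.5)*S)))
    def ln(a,b,c): cv2.line(p,px(*a),px(*b),c,1)
    ln((-.019,-.015,.014),(.014,-.015,.014),(255,0,0)); 
    ln((-.019,-.015,.014),(-.019,.03,.014),(255,0,0))
    for yy,c in zip(ys,((0,200,0),(0,0,255))): ln((-.019,yy,.014),(.014,yy,.014),c)
    for k in range(6):
        a=k*np.pi/3;b=a+np.pi/3; R_=.01732
        ln((R_*np.cos(a),R_*np.sin(a),.018),(R_*np.cos(b),R_*np.sin(b),.018),(255,0,255))
    for sx in(-.051,-.033): ln((sx,-.009,.0095),(sx,.009,.0095),(0,200,200))
    ln((-.042,-.009,.0185),(-.042,.009,.0185),(0,200,200))
    for yy in(-.013,.013): ln((-.09,yy,.012),(-.18,yy,.012),(255,128,0))
    cv2.imwrite(out,p[:,:,::-1])
E
python3 - <<'E'
from ov import *
s=cam('side')
overlay(s['pixels'],s,[.573,-.0,.2],np.radians(96.3),110,228,60,70,10,'pics/ov1.png')
E
```

```text
(no output)
```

View pics/ov1.png

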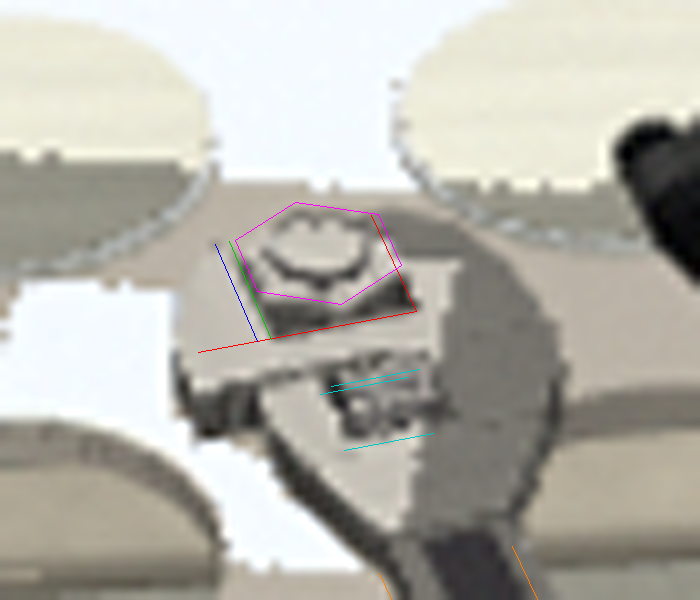

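Request:
servo_tool --plan '[[[0.025, -0.02, 0, 0, 0, 0, 255], [0.04, -0.035, 0, 0, 0, 0, 255], [0.025, -0.025, 0, 0, 0, 0, 255], [0, 0, 0, 0, 0, 0, 255]]]'

```text
time_s: 32.3
tool_pos: [0.5754, -0.0483, 0.2164]
tool_rot: [0.665, 0.747, 0.001, 0.001]
wrist_force: [0.4, -0.3, -0.5]
width: 0.0
```

Run:
```python
from h import *
go(.5824,-.0495,.1974,np.radians(96.4))
```

```text
shift [-0.002   0.0068  0.019 ] rot [0.0025 0.0002 0.0038] | t 32.3 pos [ 0.5754 -0.0483  0.2164] yaw 96.62 F [ 0.43 -0.34 -0.46] M [-0.03  0.    0.04] w 0.0
```

Request:
servo_tool --plan '[[[-0.001, 0.0065, 0.008, 0.002, 0, 0.004, 255], [0, 0, 0.006, 0, 0, 0, 255], [0, 0, 0.003, 0, 0, 0, 255], [0, 0, 0.0012, 0, 0, 0, 255]]]'

```text
time_s: 32.7
tool_pos: [0.5836, -0.0495, 0.1967]
tool_rot: [0.667, 0.745, 0.0, 0.001]
wrist_force: [-2.9, 3.4, 10.4]
width: -0.0
```

Request:
servo_tool --plan '[[[0.001, 0, 0.001, 0, 0, 0, 255], [0.003, 0, 0.001, 0, 0.002, 0, 255]]]'

```text
time_s: 32.9
tool_pos: [0.5846, -0.0481, 0.1965]
tool_rot: [0.668, 0.744, 0.001, 0.002]
wrist_force: [-3.8, -16.6, 20.0]
width: 0.002
```

Request:
servo_tool --plan '[[[0.004, 0, 0.001, 0.002, 0.004, 0, 255]]]'

```text
time_s: 33.0
tool_pos: [0.5848, -0.0464, 0.197]
tool_rot: [0.668, 0.744, 0.0, 0.002]
wrist_force: [-7.1, -11.6, 18.2]
width: 0.001
```

Request:
servo_tool --plan '[[[0.004, 0, 0.001, 0.002, 0.004, 0, 255]]]'

```text
time_s: 33.1
tool_pos: [0.5846, -0.0444, 0.1974]
tool_rot: [0.669, 0.743, 0.0, 0.001]
wrist_force: [-10.7, -11.6, 14.9]
width: -0.002
```

Request:
servo_tool --plan '[[[0.004, 0, 0.001, 0.002, 0.004, 0, 255], [0.004, 0, 0.001, 0.002, 0.004, 0, 255]]]'

```text
time_s: 33.3
tool_pos: [0.5838, -0.0401, 0.1974]
tool_rot: [0.67, 0.742, -0.001, -0.001]
wrist_force: [-8.5, -10.1, 14.6]
width: 0.001
```

Request:
servo_tool --plan '[[[0.004, 0, 0.001, 0.002, 0.004, 0, 255]]]'

```text
time_s: 33.4
tool_pos: [0.5834, -0.038, 0.1974]
tool_rot: [0.67, 0.742, -0.001, -0.003]
wrist_force: [-9.9, -12.2, 14.6]
width: 0.0
```

Request:
servo_tool --plan '[[[0, 0, -0.015, 0, 0, 0, 255], [-0.03, 0.01, -0.005, 0, 0, 0, 255], [-0.045, 0.022, 0, 0, 0, 0, 255], [-0.03, 0.02, 0, 0, 0, 0, 255], [0, 0, 0, 0, 0, 0, 255]]]'

```text
time_s: 33.9
tool_pos: [0.6487, -0.1426, 0.2168]
tool_rot: [0.671, 0.742, -0.001, -0.003]
wrist_force: [0.1, 0.3, -0.4]
width: 0.001
```

Run:
```python
from h import *
from ov import overlay
go(.6353,-.1341,.182,np.radians(96.4))
s=cam('side')
overlay(s['pixels'],s,[.574,-.0015,.2],np.radians(96.3),110,228,60,70,10,'pics/ov2.png',ys=(.015,.0165))
```

```text
shift [ 0.0097 -0.0122  0.0349] rot [-0.0056 -0.0022 -0.011 ] | t 33.9 pos [ 0.6487 -0.1426  0.2168] yaw 95.77 F [ 0.08  0.31 -0.44] M [ 0.03 -0.03 -0.02] w 0.001
```

View pics/ov2.png

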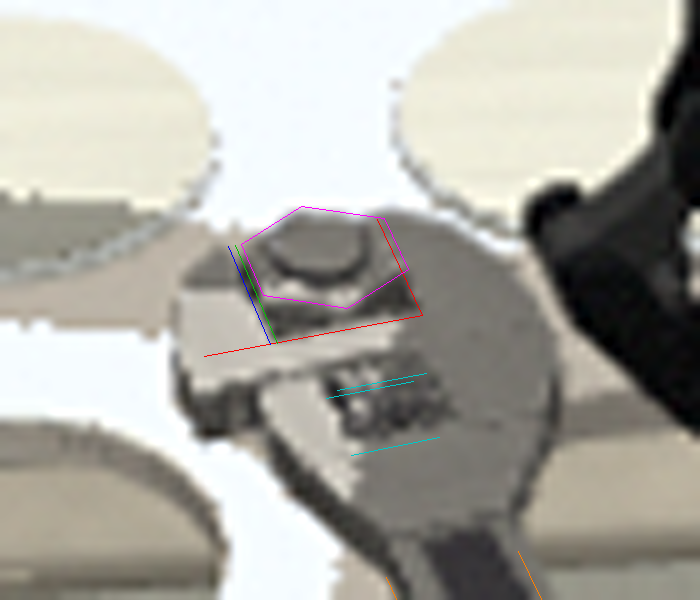

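Request:
servo_tool --plan '[[[0.005, -0.006, 0.012, -0.005, -0.002, -0.01, 255], [0.0045, -0.006, 0.014, 0, 0, 0, 255], [0, 0, 0.007, 0, 0, 0, 255], [0, 0, 0, 0, 0, 0, 255]]]'

```text
time_s: 34.35
tool_pos: [0.6341, -0.1321, 0.1821]
tool_rot: [0.667, 0.745, -0.0, -0.001]
wrist_force: [0.5, -0.1, 0.3]
width: 0.002
```

Run:
```python
from h import *
go(.6353,-.1341,.182,np.radians(96.4))
s=cam('side'); p=cv2.convertScaleAbs(s['pixels'][100:215,190:340],alpha=1.8)
cv2.imwrite('pics/s25.png',cv2.resize(p,None,fx=5,fy=5,interpolation=cv2.INTER_CUBIC)[:,:,::-1])
```

```text
shift [-0.0021  0.0009  0.0001] rot [-0.0017 -0.0015 -0.0006] | t 34.35 pos [ 0.6341 -0.1321  0.1821] yaw 96.37 F [ 0.49 -0.06  0.33] M [-0.01 -0.01  0.01] w 0.002
```

View pics/s25.png

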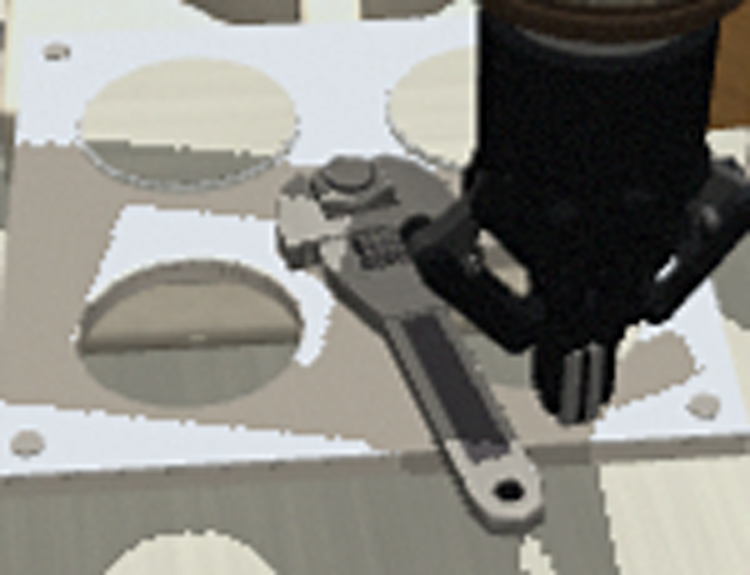

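Request:
servo_tool --plan '[[[0, -0.008, 0, 0, 0, 0, 255], [0, -0.006, 0, 0, 0, 0, 255], [0, -0.003, 0, 0, 0, 0, 255]]]'

```text
time_s: 34.7
tool_pos: [0.6171, -0.1341, 0.1843]
tool_rot: [0.667, 0.745, 0.0, 0.0]
wrist_force: [1.4, 0.2, -0.6]
width: -0.0
```

Request:
servo_tool --plan '[[[0, -0.0015, 0, 0, 0, 0, 255], [0, -0.0015, 0, 0, 0, 0, 255]]]'

```text
time_s: 34.9
tool_pos: [0.6137, -0.1347, 0.1852]
tool_rot: [0.667, 0.745, 0.001, 0.001]
wrist_force: [0.5, -0.7, -1.2]
width: 0.002
```

Request:
servo_tool --plan '[[[0, -0.0015, 0, 0, 0, 0, 255], [0, -0.0015, 0, 0, 0, 0, 255]]]'

```text
time_s: 35.1
tool_pos: [0.6108, -0.1352, 0.1854]
tool_rot: [0.667, 0.745, 0.001, 0.001]
wrist_force: [2.5, -0.8, -0.6]
width: -0.0
```

Request:
servo_tool --plan '[[[0, -0.0015, 0.0025, 0, 0, 0, 255], [0, -0.002, 0.001, 0, 0, 0, 255]]]'

```text
time_s: 35.3
tool_pos: [0.6087, -0.1357, 0.1847]
tool_rot: [0.667, 0.745, 0.002, 0.004]
wrist_force: [2.3, 1.9, 9.2]
width: 0.002
```

Request:
servo_tool --plan '[[[0, -0.002, 0, 0, 0, 0.01, 255], [0, -0.002, 0, 0, 0, 0.01, 255]]]'

```text
time_s: 35.5
tool_pos: [0.6052, -0.1363, 0.1851]
tool_rot: [0.674, 0.738, 0.003, 0.004]
wrist_force: [4.5, -1.3, -0.1]
width: -0.001
```

Request:
servo_tool --plan '[[[0, -0.003, 0, 0, 0, 0.015, 255], [0, -0.003, 0, 0, 0, 0.015, 255]]]'

```text
time_s: 35.7
tool_pos: [0.5995, -0.1374, 0.1851]
tool_rot: [0.686, 0.728, 0.003, 0.005]
wrist_force: [6.2, -3.7, 2.1]
width: 0.001
```

Run:
```python
from h import *
go(.6353,-.1341,.182,np.radians(96.4))
s=cam('side'); p=cv2.convertScaleAbs(s['pixels'][115:205,210:320],alpha=1.8)
cv2.imwrite('pics/s26.png',cv2.resize(p,None,fx=7,fy=6.6,interpolation=cv2.INTER_CUBIC)[:,:,::-1])
```

```text
shift [0.0012 0.0359 0.0035] rot [ 0.0115  0.004  -0.0531] | t 35.7 pos [ 0.5995 -0.1374  0.1851] yaw 93.36 F [ 6.16 -3.65  2.07] M [-0.39 -0.88 -0.02] w 0.001
```

View pics/s26.png

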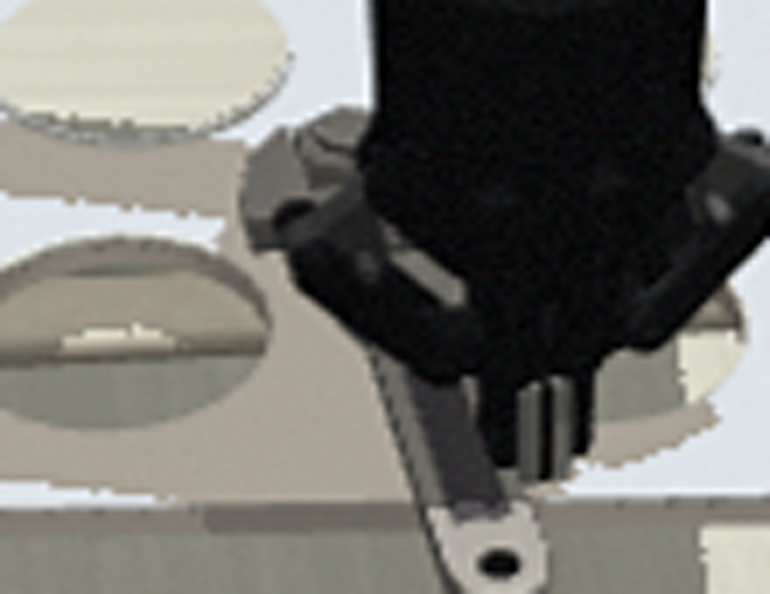

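Request:
servo_tool --plan '[[[-0.0005, -0.004, 0.0005, 0.003, 0, 0.028, 255], [-0.0005, -0.004, 0.0005, 0.003, 0, 0.028, 255], [-0.0005, -0.004, 0.0005, 0.003, 0, 0.028, 255]]]'

```text
time_s: 36.05
tool_pos: [0.5888, -0.1393, 0.1848]
tool_rot: [0.717, 0.697, 0.002, 0.004]
wrist_force: [7.1, 1.3, 5.3]
width: -0.006
```

Request:
servo_tool --plan '[[[-0.0005, -0.004, 0.0005, 0.003, 0, 0.028, 255], [-0.0005, -0.004, 0, 0.003, 0, 0.028, 255], [-0.0005, -0.004, 0, 0, 0, 0.028, 255]]]'

```text
time_s: 36.35
tool_pos: [0.5773, -0.1401, 0.1848]
tool_rot: [0.747, 0.664, 0.001, 0.003]
wrist_force: [4.5, -0.1, 1.9]
width: 0.003
```

Run:
```python
from h import *
go(.6353,-.1341,.183,np.radians(96.4))
s=cam('side'); p=cv2.convertScaleAbs(s['pixels'][115:205,190:300],alpha=1.8)
cv2.imwrite('pics/s27.png',cv2.resize(p,None,fx=7,fy=6.6,interpolation=cv2.INTER_CUBIC)[:,:,::-1])
t=cam('top'); p=cv2.convertScaleAbs(t['pixels'][140:290,120:320],alpha=1.8)
cv2.imwrite('pics/t27.png',cv2.resize(p,None,fx=4,fy=4,interpolation=cv2.INTER_CUBIC)[:,:,::-1])
```

```text
shift [0.0128 0.0569 0.002 ] rot [ 0.0043  0.0032 -0.2294] | t 36.35 pos [ 0.5773 -0.1401  0.1848] yaw 83.26 F [ 4.53 -0.1   1.85] M [-0.13 -0.76  0.05] w 0.003
```

View pics/s27.png

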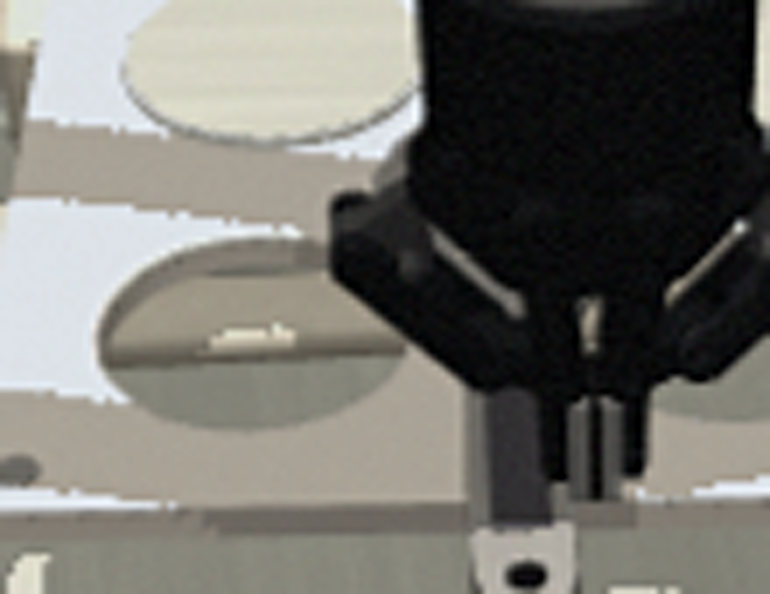

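View pics/t27.png

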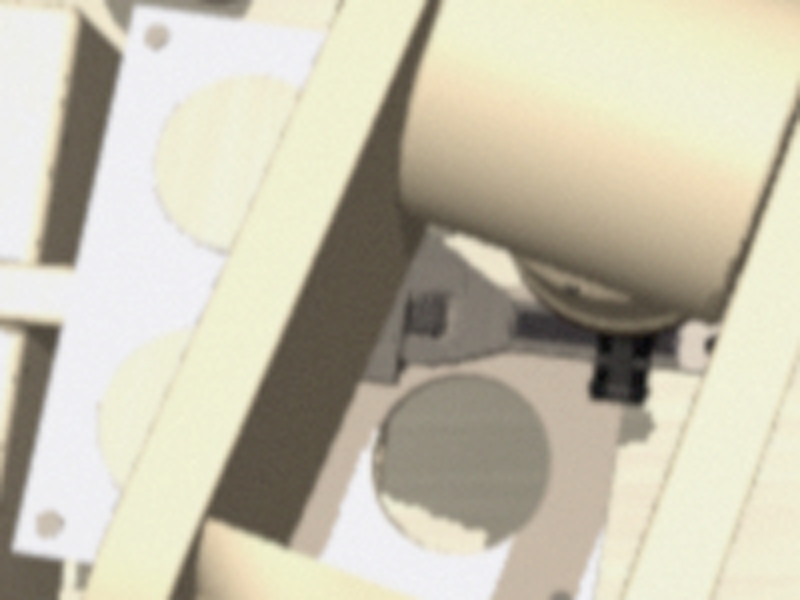

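Request:
servo_tool --plan '[[[-0.0005, -0.004, 0.0005, 0.002, 0, 0.028, 255], [-0.0005, -0.004, 0.0005, 0.002, 0, 0.028, 255], [-0.0005, -0.004, 0.0005, 0.002, 0, 0.028, 255]]]'

```text
time_s: 36.75
tool_pos: [0.5663, -0.1401, 0.1847]
tool_rot: [0.775, 0.632, 0.0, 0.002]
wrist_force: [6.5, -0.5, 5.4]
width: 0.002
```

Request:
servo_tool --plan '[[[-0.0005, -0.004, 0.0005, 0.001, 0, 0.028, 255], [-0.0005, -0.004, 0, 0.001, 0, 0.028, 255], [-0.0005, -0.004, 0, 0, 0, 0.028, 255]]]'

```text
time_s: 37.05
tool_pos: [0.5546, -0.139, 0.1847]
tool_rot: [0.802, 0.598, 0.0, 0.002]
wrist_force: [4.1, -1.8, 2.1]
width: -0.001
```

Request:
servo_tool --plan '[[[-0.0005, -0.004, 0.0005, 0.001, 0, 0.028, 255], [-0.0005, -0.004, 0, 0.001, 0, 0.028, 255], [-0.0005, -0.004, 0, 0, 0, 0.028, 255]]]'

```text
time_s: 37.35
tool_pos: [0.5425, -0.1368, 0.1847]
tool_rot: [0.828, 0.561, 0.0, 0.002]
wrist_force: [3.9, -1.4, 1.1]
width: 0.003
```

Run:
```python
from h import *
go(.6353,-.1341,.183,np.radians(96.4))
s=monitor.read_state(); d=s['tool_pos'][:2]-[.5735,.0005]; print(np.linalg.norm(d),np.degrees(np.arctan2(d[1],d[0])))
```

```text
shift [0.0368 0.0852 0.002 ] rot [ 0.0029  0.0031 -0.4903] | t 37.35 pos [ 0.5425 -0.1368  0.1847] yaw 68.31 F [ 3.88 -1.4   1.07] M [-0.27 -0.7   0.06] w 0.003
0.14073668546691687 -102.72608119269756
```

Request:
servo_tool --plan '[[[-0.0005, -0.004, 0, 0.001, 0, 0.028, 255], [-0.0005, -0.004, 0, 0.001, 0, 0.028, 255]]]'

```text
time_s: 37.55
tool_pos: [0.5341, -0.1346, 0.1847]
tool_rot: [0.844, 0.536, -0.001, 0.001]
wrist_force: [4.9, -2.3, 2.1]
width: -0.0
```

Request:
servo_tool --plan '[[[-0.0005, -0.004, 0, 0.001, 0, 0.028, 255], [-0.0005, -0.004, 0, 0.001, 0, 0.028, 255]]]'

```text
time_s: 37.75
tool_pos: [0.5257, -0.1319, 0.1847]
tool_rot: [0.86, 0.51, -0.001, 0.0]
wrist_force: [4.2, -2.5, 1.9]
width: -0.0
```

Request:
servo_tool --plan '[[[-0.0005, -0.0035, 0, 0.001, 0, 0.025, 255], [-0.0005, -0.0035, 0, 0.001, 0, 0.025, 255]]]'

```text
time_s: 37.95
tool_pos: [0.5185, -0.129, 0.1847]
tool_rot: [0.874, 0.486, -0.002, -0.0]
wrist_force: [4.2, -1.6, 1.8]
width: 0.001
```

Request:
servo_tool --plan '[[[-0.0005, -0.0035, 0, 0.001, 0, 0.025, 255], [-0.0005, -0.0035, 0, 0.001, 0, 0.025, 255]]]'

```text
time_s: 38.15
tool_pos: [0.5114, -0.1258, 0.1847]
tool_rot: [0.887, 0.462, -0.002, -0.001]
wrist_force: [4.7, -1.9, 0.8]
width: -0.003
```

Run:
```python
from h import *
go(.6353,-.1341,.183,np.radians(96.4))
s=monitor.read_state(); d=s['tool_pos'][:2]-[.5735,.0005]; print(np.linalg.norm(d),np.degrees(np.arctan2(d[1],d[0])))
s=cam('side'); save(s,'s28.png')
```

```text
shift [0.0641 0.1063 0.001 ] rot [-0.0053  0.0009 -0.721 ] | t 38.15 pos [ 0.5114 -0.1258  0.1847] yaw 55.09 F [ 4.72 -1.87  0.85] M [-0.27 -0.73 -0.01] w -0.003
0.14075366776948925 -116.16438939404935
```

View pics/s28.png

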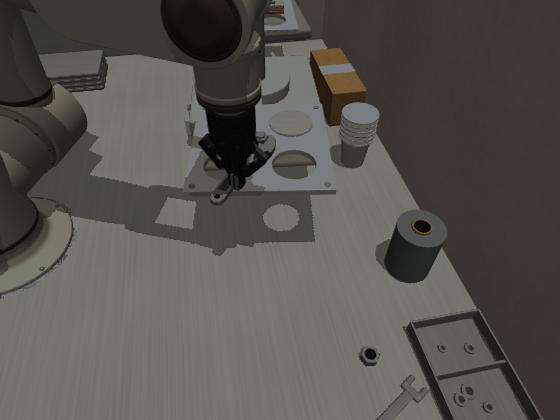

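Request:
servo_tool --plan '[[[-0.0005, -0.0035, 0, 0, 0, 0.025, 255], [-0.0005, -0.0035, 0, 0, 0, 0.025, 255]]]'

```text
time_s: 38.4
tool_pos: [0.5046, -0.1223, 0.1847]
tool_rot: [0.899, 0.438, -0.002, -0.001]
wrist_force: [4.8, -2.5, 2.1]
width: 0.003
```

Request:
servo_tool --plan '[[[-0.0005, -0.0035, 0, 0, 0, 0.025, 255], [-0.0005, -0.0035, 0, 0, 0, 0.025, 255]]]'

```text
time_s: 38.6
tool_pos: [0.4983, -0.1187, 0.1847]
tool_rot: [0.91, 0.414, -0.002, -0.001]
wrist_force: [5.9, -3.4, 0.8]
width: -0.003
```

Request:
servo_tool --plan '[[[-0.0005, -0.0035, 0, 0, 0, 0.025, 255]]]'

```text
time_s: 38.7
tool_pos: [0.4954, -0.1169, 0.1847]
tool_rot: [0.916, 0.402, -0.002, -0.001]
wrist_force: [6.5, -4.3, -0.4]
width: 0.003
```

Request:
servo_tool --plan '[[[-0.0005, -0.0035, 0, 0, 0, 0.025, 255]]]'

```text
time_s: 38.8
tool_pos: [0.4925, -0.1149, 0.1847]
tool_rot: [0.921, 0.39, -0.002, -0.0]
wrist_force: [8.1, -4.5, 0.1]
width: 0.002
```

Request:
servo_tool --plan '[[[-0.0003, -0.003, 0, 0, 0, 0.02, 255]]]'

```text
time_s: 38.9
tool_pos: [0.4903, -0.1132, 0.1847]
tool_rot: [0.925, 0.38, -0.002, 0.0]
wrist_force: [7.7, -6.0, -0.5]
width: -0.001
```

Run:
```python
from h import *
go(.4925,-.1149,.183,np.radians(40))
t=cam('top'); p=cv2.convertScaleAbs(t['pixels'][140:290,120:320],alpha=1.8)
cv2.imwrite('pics/t29.png',cv2.resize(p,None,fx=4,fy=4,interpolation=cv2.INTER_CUBIC)[:,:,::-1])
```

```text
shift [0.0004 0.0028 0.0017] rot [-0.0011  0.0033  0.081 ] | t 38.9 pos [ 0.4903 -0.1132  0.1847] yaw 44.64 F [ 7.65 -6.02 -0.53] M [-0.87 -1.31  0.06] w -0.001
```

View pics/t29.png

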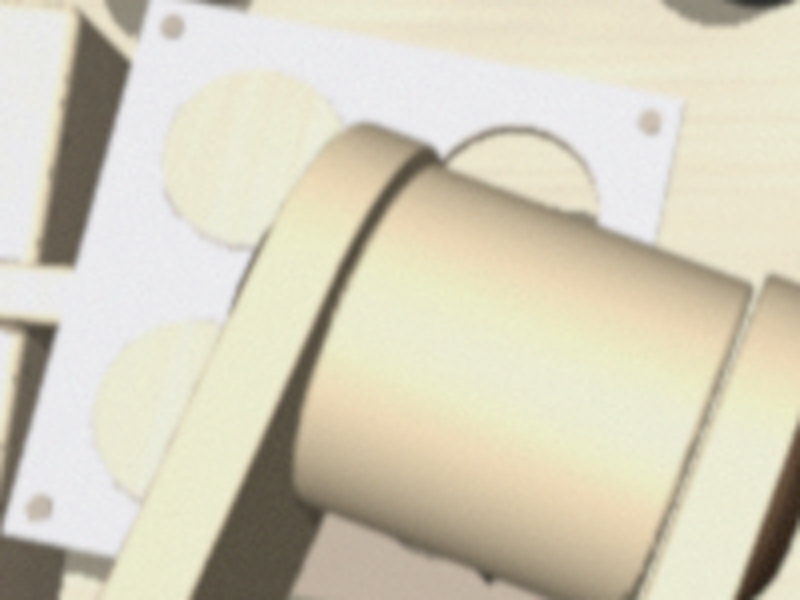

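Request:
servo_tool --plan '[[[0, 0.005, 0, 0, 0, 0, 255], [0, 0.008, 0, 0, 0, 0, 255], [0, 0.015, 0, 0, 0, 0, 255], [0, 0.02, -0.005, 0, 0, 0, 255], [0, 0, -0.03, 0, 0, 0, 255], [0, 0.0, -0.04, 0, 0, 0, 255], [-0.03, 0.03, -0.03, 0, 0, 0, 255], [-0.04, 0.03, 0, 0, 0, 0, 255], [-0.04, 0.03, 0, 0, 0, 0, 255], [-0.04, 0.03, 0, 0, 0, 0, 255]]]'

```text
time_s: 39.95
tool_pos: [0.5034, -0.3388, 0.2895]
tool_rot: [0.924, 0.381, -0.005, -0.004]
wrist_force: [1.4, 0.6, -0.1]
width: -0.003
```

Run:
```python
from h import *
go(.4925,-.1149,.183,np.radians(40))
for n in('side','top'):
    t=cam(n); save(t,n+'30.png')
```

```text
shift [ 0.1508 -0.1652  0.1074] rot [-0.0111  0.007   0.0846] | t 39.95 pos [ 0.5034 -0.3388  0.2895] yaw 44.85 F [ 1.36  0.57 -0.13] M [-0.02 -0.05 -0.04] w -0.003
```

View pics/top30.png

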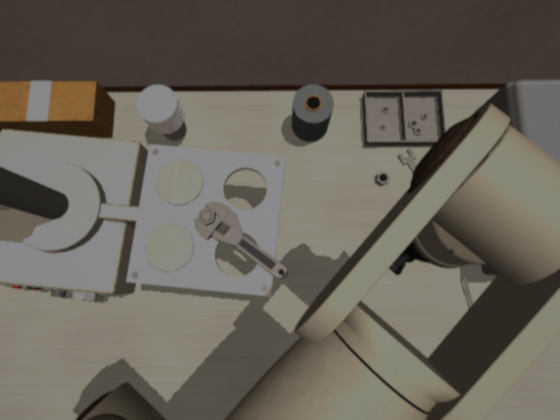

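View pics/side30.png

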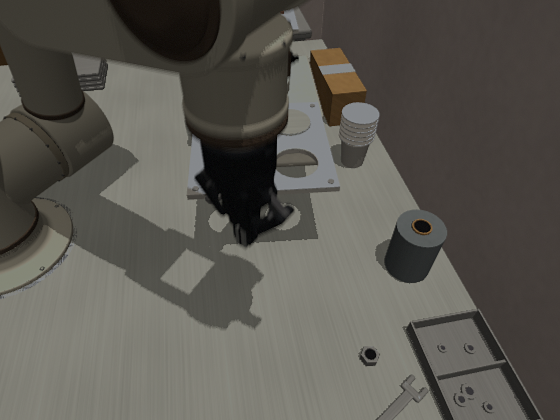

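Run:
```python
from h import *
t=cam('top')
im=rect(t,.53,-.06,.1,.213,4); im=cv2.convertScaleAbs(im,alpha=1.8)
cv2.imwrite('pics/t31.png',cv2.resize(im,(600,600))[:,:,::-1])
```

```text
(no output)
```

View pics/t31.png

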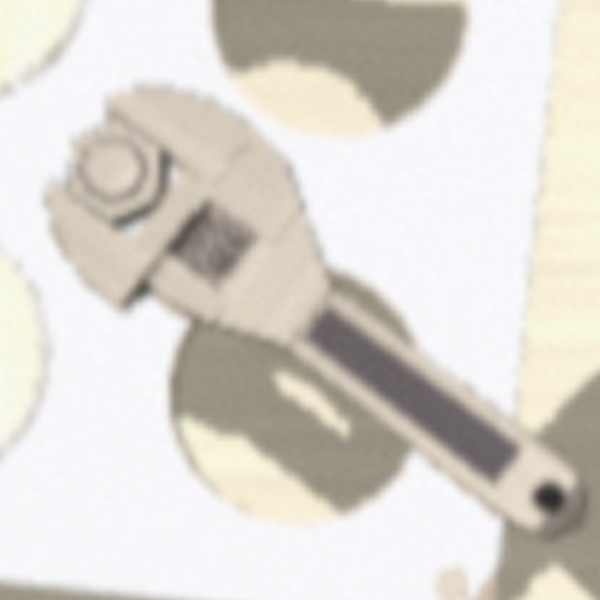

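Run:
```python
from h import *
t=cam('top')
im=rect(t,.572,-.005,.03,.2145,10); im=cv2.convertScaleAbs(im,alpha=2.2,beta=-60)
# rotate so wrench x points left
M=cv2.getRotationMatrix2D((300,300),37.2,1); im=cv2.warpAffine(im,M,(600,600))
cv2.imwrite('pics/t32.png',im[:,:,::-1])
```

```text
(no output)
```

View pics/t32.png

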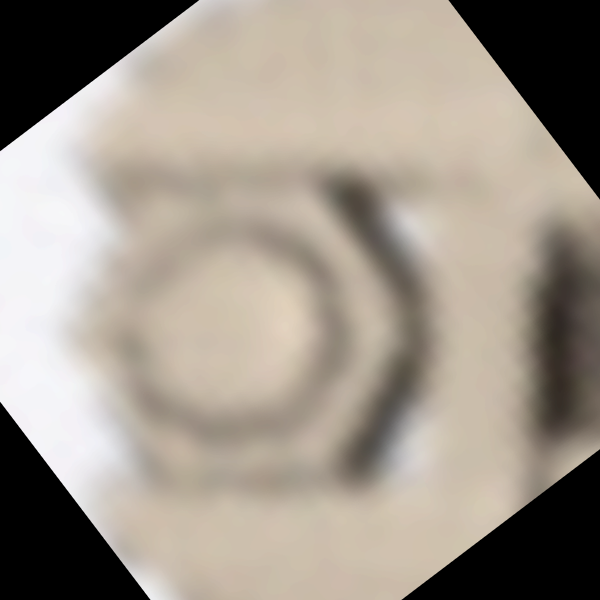

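Run:
```python
from h import *
t=cam('side')
for n in('cup0','spare_nut'):
    r=mark_of('side',n); print(n,[(np.round(x['position'],1).tolist(),round(x['confidence'],2)) for x in r[:2]])
print(robot.job_done())
```

```text
cup0 []
spare_nut [([360.2, 371.4], 0.62)]
the job is handed in; nothing more can be done
None
```

I tightened the nut with the wrench and handed the job in at about 40 s. The system reports no verdict, so this rests on my own checks.

**What I did:** I gripped the wrench by its handle and lowered it over the nut until it lay flat on the plate. I rolled the worm shut in five strokes, then pushed the handle clockwise at 140 mm from the nut's axis. I stopped pushing when the force rose steadily from about 5 N to 9.7 N, then backed the arm clear.

**Last checks:**
- **Jaw:** the mouth measured about 30.2 mm in the top view, with the nut sitting square in it. On the last worm stroke the drag climbed to 10–12 N, which fits a snug jaw.
- **Nut:** the handle turned about 0.76 rad in total. The image angles put the nut at about 1.08 rad, above the 1.0 stop, so that estimate is off by at least 0.08 rad. The rise in force agrees that it is firm.
- **Plate:** twist at the peak was about 0.09–0.11 rad, and the plate sprang back to rest.
- **Surroundings:** the spare nut shows no visible movement. The networks did not find the cups in the last picture because the arm hid them. In the top view they look unmoved.

**What went wrong or disagreed:**
- **First grasp:** it missed and closed on nothing. The fingers turned out to end about 20 mm short of the reported TCP, so I worked with that offset for the rest of the job. A probe press on the handle while finding this peaked at about 29 N.
- **Worm force:** the worm press peaked at about 20 N, slightly above the advised 10–18 N but well below the 60 N limit.

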